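Open two leaning sample tubes and park their caps

TASK

Open the two flat-capped tubes in the leaning rack for sampling: draw each loose cap off along its tube and set it mouth down, flat inside the lip of the sloped cap rest of its own size, the wide cap on the larger rest and the narrow cap on the smaller, taller one, in either order. Leave the tubes in their slots, never let a cap touch the bench, and leave the domed tubes and everything else where they are.

Things in the scene. Friction and masses are not known exactly. Their poses are not given: they have to be found in the camera images.
- rack: white foam tube rack with four square slots in one row along its own y, 44 mm apart at y = -66, -22, 22, 66 mm, 187 mm long. Fixed. Origin on the bench at the middle of the row, z up. The slots lean 30 degrees from vertical towards the rack's -x side (the side roughly facing the robot); slot floors are 30 mm above the bench, the foam is 55 mm deep along the slot. Which tube is in which slot varies
- tube_wide: loose clear tube, 30 mm in diameter, leaning 30 degrees in a rack slot with 1.5 mm play all round; body 100 mm long, then a neck 25 mm in diameter and 24 mm long. Origin at the middle of its foot, z along the tube towards its mouth. 65 to 125 g
- tube_narrow: the same, but with a thin neck 17 mm in diameter and 24 mm long
- cap_wide: wide flat-topped round yellow plastic cap, 34 mm in diameter, 26 mm high, about 14 g, hanging loose over the neck of tube_wide (skirt 2.5 mm thick, 22 mm deep, 2 mm of play all round the neck; no thread): it slips off along the tube. Origin at the middle of its open underside, z along its axis towards its closed top. On the tube its underside is 102 mm from the tube's foot
- cap_wide_top (a point): middle of the closed top of cap_wide, 26 mm from its origin
- cap_narrow: narrow flat-topped round yellow plastic cap, 26 mm in diameter, 26 mm high, about 14 g, hanging loose over the neck of tube_narrow in the same way (2 mm of play). Origin and axes as cap_wide. Tall for its width: on a sloped rest a quick or off-square release can topple it over the low lip, so let it go gently, close to that lip
- cap_narrow_top (a point): middle of the closed top of cap_narrow, 26 mm from its origin
- closed_a: tube like the others, closed by a 34 mm wide domed yellow stopper fixed to it, top 129 mm from its foot; stays. Origin at the middle of its foot, z along the tube. Its neighbours in the row are only 10 to 14 mm away from it, cap to cap
- closed_b: second such tube with a domed stopper, stays
- seat_wide: the larger cap rest: square aluminium tray on a slender 14 mm post (base plate 75 x 60 mm), fixed. The tray's floor is 42 x 42 mm inside a 3 mm thick lip that stands 5 mm above the floor; it slopes 22 degrees, its low edge towards its own -x (roughly towards the robot). Origin at the middle of the floor, 70 mm above the bench; z is square to the floor, y level
- seat_narrow: the smaller, taller cap rest: the same, floor 34 x 34 mm, the middle of its floor 120 mm above the bench, the same slope. The two rests can stand either way round
- reagent: amber bottle, 52 mm in diameter, 150 mm tall, standing loose on the bench between the rack and the rests; origin at its underside
- pot: small closed pot, 40 mm in diameter, 45 mm tall, loose, standing on the bench; origin at its underside
- marker: black marker lying on the bench, 12 mm thick, 120 mm long, loose; origin at the underside of its middle
- timer: flat grey timer, 50 x 65 x 18 mm, lying loose; origin at its underside
- beaker: glass beaker, 60 mm in diameter, 70 mm tall, loose; origin at its underside
Mind the look-alikes: they are no part of the job. Leave any red look-alike of the part that bears seat_narrow alone.

How it is judged (in metres and radians):
At the end, for the whole second after the job is handed in: Each cap at rest mouth down on its own tray: underside centre within 6 mm of the tray centre along each tray axis and at most 2.5 mm above its floor, axis within 0.09 rad of the tray normal; both opened tubes still lean 24 to 36 degrees in their slots, feet within 12 mm of the start (x of cap_wide in the frame of seat_wide between -0.006 and 0.006 m and y of cap_wide in the frame of seat_wide between -0.006 and 0.006 m and z of cap_wide in the frame of seat_wide below 0.0025 m and angle between the z axis of cap_wide and the z axis of seat_wide, either way round below 0.09 rad and z of cap_wide_top in the frame of seat_wide above 0.022 m and linear speed of each of cap_wide, cap_narrow below 0.01 m/s and distance of each of tube_wide, tube_narrow from where it was at the start of the episode below 0.012 m and angle between tube_wide's own z axis and vertical between 0.42 and 0.63 rad and x of cap_narrow in the frame of seat_narrow between -0.006 and 0.006 m and y of cap_narrow in the frame of seat_narrow between -0.006 and 0.006 m and z of cap_narrow in the frame of seat_narrow below 0.0025 m and angle between the z axis of cap_narrow and the z axis of seat_narrow, either way round below 0.09 rad and z of cap_narrow_top in the frame of seat_narrow above 0.022 m and angle between tube_narrow's own z axis and vertical between 0.42 and 0.63 rad); the robot touches nothing.
It fails at once if a domed tube is moved more than 20 mm (distance of any of closed_a, closed_b from where it was at the start of the episode above 0.02 m).
It fails at once if the bottle, pot, marker, timer or beaker is moved more than 30 mm (distance of any of reagent, pot, marker, timer, beaker from where it was at the start of the episode above 0.03 m).
It fails at once if a cap is let down on the bench (either end of it below 20 mm) (height (world z) of any of cap_wide, cap_narrow, cap_wide_top, cap_narrow_top below 0.02 m).
It also fails if it takes over 66 s, if anything falls off the work surface, if the arm or the gripper's body presses on something with over 40 N, if the wrist force passes 120 N, or if a joint passes its speed limit or range.

ROBOT

A 6-joint arm with a two-finger parallel gripper is mounted at the origin on the work surface. World frame = base frame: x ahead of the robot, y to its left, z up, the work surface at z = 0. Lengths are in m, angles in degrees, forces in N, time in s.
With the tool pointing down it reaches from about 0.35 to 0.875 m from the base axis. Payload 4.2 kg.
Tool frame: the origin (TCP) lies between the finger pads; the fingertips stand 19 mm ahead of it and the grasp point (between the pads) is the TCP; z points along the fingers, y is the line along which they close (so a half turn about z gives the same grasp; the last joint's range is limited). The gripper opens to 87 mm and grips with 3 to 60 N. Pads are 19 mm wide; open, the fingers measure 117 mm over their backs; the gripper's body (75 mm by 190 mm) begins 51 mm behind the grasp point.
Start: joints at [-55.657, 22.042, 0.453, 0, -68.411, -14.817], TCP at [0.209, -0.589, 0.242] pointing down, gripper open.
Joint ranges: [-179.83, 179.83], [-69.29, 118.12], [-61.27, 80.66], [-181.25, 117.63], [-171.15, -9.14], [-177.46, 177.46]. Speed limits (degrees/s): [159.86, 159.86, 180, 180, 180, 180].

INTERFACE

Orientations are given as a 3x3 rotation matrix whose columns are the frame's x, y, z axes.
In Python, from station import r gives the robot as it stands.
- The arm moves only by the tool drive_tool, never from a script. Its argument "steps" is one flat list of numbers, 7 for each row, row after row: the turn, a rotation vector about the tool's x, y, z in rad, then the shift along the tool's x, y, z in m, then the opening, from 0 (shut) to 1 (fully open). A call has 1 to 10 rows; each row shifts and turns the commanded pose from where the row before left it, along the tool's axes as they then stand; what a row does not reach is not made up. A row lasts 1/12 s, in which the tool goes at most 41.7 mm and 7.16 degrees, less where a joint would pass 70% of its speed; a pose out of reach is approached as far as the arm can. A call is refused whole if a number of a shift passes 0.0417 or a number of a turn 0.125, either way. A call with a gripper value outside its range is refused whole. The fingers move at their own pace and stop on an object; the grip force is fixed at half the most. Time passes only in rows, so rows that do not move let the fingers close. It gives the time, the measured TCP pose, the force, the opening and the grip force at its end, in the units of the state.
- r.sense(): the state, without advancing time (a new reading comes with each control period).
- r.capture(name): name is "scene" or "top" or "wrist"; returns the picture (420x560x3 uint8, blue, green, red); there is no depth.
- r.camera_params(name): a dict with "camera_matrix" (3x3 intrinsics, pixels), "extrinsics" (4x4, takes a point from world to camera coordinates). Camera axes: x right, y down, z forward; pixel columns grow to the right and rows downward; lengths in m; the calibration is good to about 2 mm. A picture is of the moment at which its call begins: read the wrist's pose just before it. camera_params takes no time and is no camera call; for the wrist camera it gives the pose at the moment of the call.
- r.finish_job(): hands the job in; it is judged then, once.
The state is a dict: "time_s": time; "joints": joint angles; "joint_velocities": joint speeds; "effort": joint torques, N m; "tcp_pos": TCP position; "ee_rot": TCP orientation; "wrist_force": force on the tool from outside, world axes, zero at the start; "moment": the same for the moment, N m; "gripper_width": opening from 0.0 (shut) to 1.0 (fully open); "gripper_force": force on a finger pad.
Only numpy, scipy, OpenCV 4.12 (cv2) and the standard library are available. Lean on these libraries where they do the work, as an engineer would, in place of code of your own. Each camera call takes 0.05 s, during which the arm holds its last target. There are 200 camera calls.

## Working session

There is one attempt and no reset: what is moved stays moved. The work goes in short steps, Python scripts to look and compute and a tool call to move; the robot and the scene stay as the last step left them, time stands still between calls to the robot, and variables do not carry over. Pictures are saved under pics/ and viewed, at most 10 in all, crops included, and the job is handed in when it is done.

Besides the shell and the picture viewer there is one more tool, called after "Emit:" as name(argument=value, ...) on one line, values as JSON. drive_tool: Moves the arm, as the interface text tells. Its arguments: {"type":"object","properties":{"steps":{"type":"array"}},"required":["steps"]}

```bash
ls; mkdir -p pics; python3 - <<'E'
from station import r
import cv2,numpy as np
for n in("scene","top"):
    im=r.capture(n); cv2.imwrite(f"pics/{n}0.png",im)
    p=r.camera_params(n); print(n,np.round(p["camera_matrix"],1).tolist(),np.round(p["extrinsics"],4).tolist())
p=r.camera_params("wrist");print(np.round(p["extrinsics"],4).tolist(),p["camera_matrix"])
print(r.sense())
E
```

```text
pics
scene [[445.2, 0.0, 286.9], [0.0, 445.2, 212.2], [0.0, 0.0, 1.0]] [[-0.5314, 0.847, 0.0142, 0.3507], [0.6332, 0.4083, -0.6576, -0.2889], [-0.5628, -0.3404, -0.7533, 1.2462], [0.0, 0.0, 0.0, 1.0]]
top [[484.5, 0.0, 282.3], [0.0, 484.5, 201.3], [0.0, 0.0, 1.0]] [[-0.0159, -0.9999, -0.0011, -0.0307], [-0.9915, 0.0159, -0.1288, 0.5982], [0.1288, -0.001, -0.9917, 1.11], [0.0, 0.0, 0.0, 1.0]]
[[-0.3337, 0.9427, 0.0024, 0.6234], [0.906, 0.3201, 0.2769, -0.0334], [0.2603, 0.0946, -0.9609, 0.3906], [0.0, 0.0, 0.0, 1.0]] [[307.91598866   0.         278.56276413]
 [  0.         307.91598866 208.31376535]
 [  0.           0.           1.        ]]
{'time_s': 0.1, 'joints': array([-5.56582054e+01,  2.20860086e+01,  3.85308835e-01, -2.61766446e-02,
       -6.84107782e+01, -1.48173011e+01]), 'joint_velocities': array([ 0.09643598, -0.0845305 ,  0.05658632,  0.07209674, -0.05411088,
        0.03310279]), 'effort': array([-4.22900712e-04, -3.91689026e+01,  1.87936825e+01,  4.23191607e+00,
        1.35026968e-02, -7.12971996e-05]), 'tcp_pos': array([ 0.20873239, -0.58856358,  0.24055467]), 'ee_rot': array([[-9.42554980e-01, -3.34050224e-01, -7.46813363e-04],
       [-3.34051048e-01,  9.42553176e-01,  1.84612446e-03],
       [ 8.72130167e-05,  1.98954759e-03, -9.99998017e-01]]), 'wrist_force': array([ 0.05727758, -1.32790343, -0.7631369 ]), 'moment': array([-0.02784527, -0.01723419,  0.02313255]), 'gripper_force': 0.0, 'gripper_width': 0.9981783402639463}
```

View pics/scene0.png

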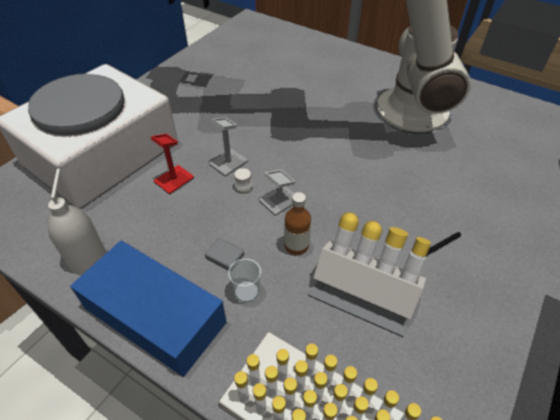

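View pics/top0.png

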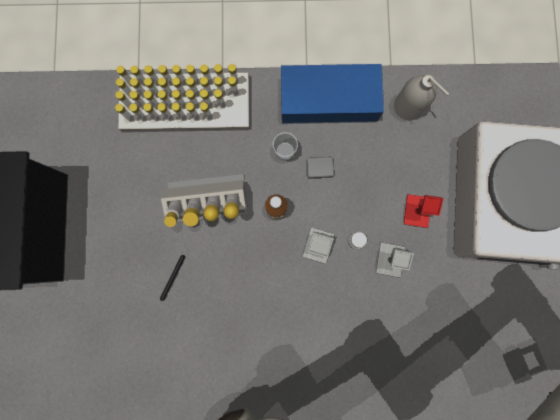

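Scene view: in the rack, the domed caps are at (349,219) and (371,230), and the flat ones at (397,237) wide and (421,246) narrow. The rests are at (279,180) low and (224,125) tall. The red look-alike is at (165,141). The other yellow caps are in the tray at the bottom and are not part of the job. Top view: narrow (171,221), wide (191,218), domes (211,213) and (231,211); wide tray (320,243), narrow tray (402,260). I'll check these choices in one close crop.

```bash
cat > h.py <<'E'
from station import r
import cv2,numpy as np
def cam(n):
    p=r.camera_params(n);return p["camera_matrix"],p["extrinsics"]
def ray(n,px,c=None):
    K,E=c or cam(n);R,t=E[:3,:3],E[:3,3]
    d=R.T@np.linalg.inv(K)@np.array([px[0],px[1],1.]);return -R.T@t,d/np.linalg.norm(d)
def proj(P,c):
    K,E=c;q=K@(E[:3,:3]@np.asarray(P,float)+E[:3,3]);return q[:2]/q[2]
def plane(n,px,z,c=None):
    o,d=ray(n,px,c);return o+d*(z-o[2])/d[2]
def tri(rays):
    A=sum(np.eye(3)-np.outer(d,d) for o,d in rays);b=sum((np.eye(3)-np.outer(d,d))@o for o,d in rays)
    x=np.linalg.solve(A,b);return x,max(np.linalg.norm(np.cross(x-o,d)) for o,d in rays)
E
python3 - <<'E'
from h import *
s=cv2.imread("pics/scene0.png");t=cv2.imread("pics/top0.png")
def crop(i,x,y,w,h):return cv2.resize(i[y:y+h,x:x+w],(400,300),interpolation=cv2.INTER_CUBIC)
cv2.imwrite("pics/m.png",np.vstack([np.hstack([crop(s,310,195,133,100),crop(t,150,165,107,80)]),np.hstack([crop(s,200,110,107,80),crop(t,295,215,133,100)])]))
for n,im in(("s",s),("t",t)):
    hsv=cv2.cvtColor(im,cv2.COLOR_BGR2HSV);m=cv2.inRange(hsv,(18,120,80),(32,255,255))
    k,_,st,c=cv2.connectedComponentsWithStats(m)
    for i in range(1,k):
        if st[i,4]>40:print(n,st[i],c[i].round(1))
E
```

```text
s [339 213  19  18 263] [348.8 221.4]
s [362 221  19  19 271] [371.7 230.2]
s [386 227  22  21 320] [396.3 237.1]
s [413 237  17  19 239] [421.1 246.5]
s [306 344  12  15 144] [311.3 350.8]
s [277 349  11  16 136] [282.2 356.4]
s [247 354  12  16 145] [252.7 361.7]
s [325 355  12  16 152] [330.3 362.1]
s [295 361  13  15 152] [301.1 367.9]
s [266 366  12  16 151] [271.3 373.4]
s [344 366  13  16 161] [349.9 373.7]
s [234 371  13  17 155] [240.6 378.9]
s [314 372  13  16 163] [320.1 379.5]
s [284 378  13  16 167] [290.  385.1]
s [364 378  14  17 169] [370.  385.7]
s [253 383  13  17 167] [259.3 391. ]
s [334 384  13  17 170] [340.  391.6]
s [304 390  13  17 168] [309.7 397.7]
s [385 391  14  16 177] [391.2 398.3]
s [273 396  13  17 170] [278.7 403.7]
s [355 397  13  16 175] [360.9 404.3]
s [324 403  14  17 183] [329.9 410.4]
s [406 403  15  17 184] [413.1 411.2]
s [292 409  14  11 127] [298.6 414.5]
s [376 410  14  10 120] [382.3 415. ]
t [158  65   9   9  51] [161.9  69.1]
t [172  65   8   9  52] [175.8  68.8]
t [186  65   8   8  51] [189.7  68.5]
t [200  65   8   8  51] [203.6  68.5
[... 555 characters left out ...]
4] [217.7  93. ]
t [116  91   8   9  51] [119.3  94.7]
t [130  91   8   8  53] [133.4  94.3]
t [144  91   8   8  53] [147.5  94.2]
t [158  91   8   8  54] [161.6  94.2]
t [172  90   8   9  55] [175.6  93.8]
t [186  90   8   9  54] [189.6  93.6]
t [200  90   8   8  50] [203.6  93.3]
t [157 103   9   9  57] [161.4 106.7]
t [171 103   9   9  56] [175.3 106.5]
t [186 103   8   8  52] [189.6 106.2]
t [200 102   8   9  54] [203.7 106. ]
t [115 104   9   8  52] [119.  107.5]
t [129 104   9   8  52] [133.3 107.2]
t [143 104   9   8  53] [147.2 107.1]
t [224 203  15  16 195] [230.8 210.4]
t [204 205  15  16 194] [210.9 212.6]
t [183 208  16  18 232] [190.6 216.8]
t [164 212  13  15 139] [170.3 219.2]
```

View pics/m.png

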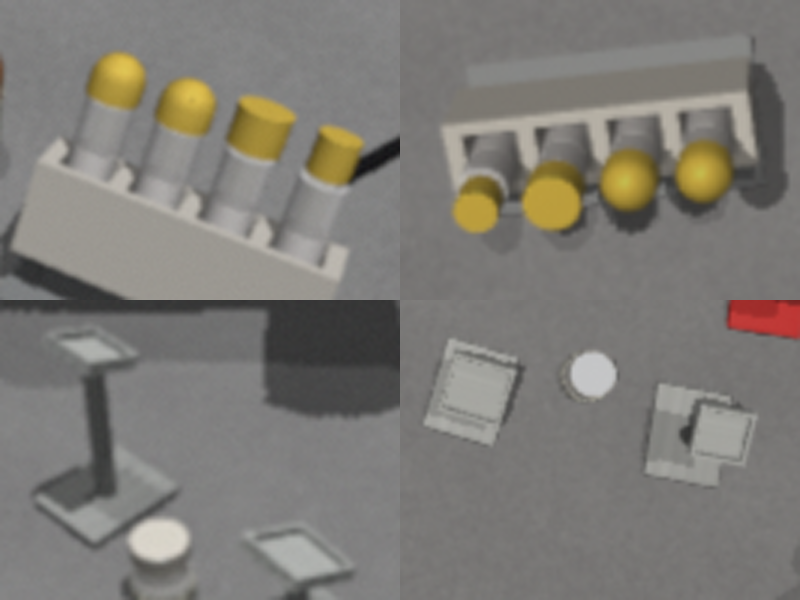

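The crop confirms it. The flat wide cap is second from the left in the top view, the flat narrow cap is leftmost, and the domes are the right two. The low, larger rest is left and the tall, smaller rest is right; neither is red.

```bash
python3 - <<'E'
from h import *
T={"capN":((423,241.5),(170.3,221.4)),"capW":((399.1,231.9),(190.7,219.3)),"seatW":((280.8,177.7),(319.9,243.9)),"seatN":((225.4,123.1),(402.4,259.2)),"red":((165,141),(431,205))}
for k,(a,b) in T.items():
    x,e=tri([ray("scene",a),ray("top",b)]);print(k,x.round(4),e.round(4))
print("W@.07",plane("top",(319.9,243.9),.07),"N@.12",plane("top",(402.4,259.2),.12))
# rack top edges, back edge and corners at top
zc=.03+128*.001*np.cos(np.pi/6)
print(zc,plane("top",(170.3,221.4),zc),plane("top",(190.7,219.3),zc), plane("top",(211,213.1),zc),plane("top",(231,210.5),zc))
def mp(u,v):return (295+(u-400)/3.0075,215+(v-300)/3.0075)
for nm,z,c in(("W",.07,[(455,340),(518,355),(492,443),(425,425)]),("N",.12,[(700,400),(757,412),(747,465),(690,455)])):
    print(nm,[plane("top",mp(*q),z).round(3) for q in c])
print("reag",plane("top",(276,206),.15))
p=r.camera_params("wrist")["extrinsics"];s=r.sense();M=np.eye(4);M[:3,:3]=s["ee_rot"];M[:3,3]=s["tcp_pos"]
print((p@M).round(4))
E
```

```text
capN [0.5452 0.2027 0.1346] 0.0004
capW [0.5487 0.1591 0.1355] 0.001
seatW [ 0.4935 -0.1229  0.0725] 0.0015
seatN [ 0.4552 -0.2964  0.1201] 0.0023
red [ 0.5735 -0.367   0.1185] 0.0006
W@.07 [ 0.49429396 -0.12441852  0.07      ] N@.12 [ 0.45637876 -0.29845568  0.12      ]
0.14085125168440815 [0.54472068 0.2008864  0.14085125] [0.54854393 0.1571259  0.14085125] [0.56123317 0.11356182 0.14085125] [0.56616963 0.07052157 0.14085125]
W [array([ 0.53, -0.11,  0.07]), array([ 0.518, -0.158,  0.07 ]), array([ 0.452, -0.136,  0.07 ]), array([ 0.466, -0.086,  0.07 ])]
N [array([ 0.48 , -0.283,  0.12 ]), array([ 0.471, -0.324,  0.12 ]), array([ 0.433, -0.315,  0.12 ]), array([ 0.441, -0.274,  0.12 ])]
reag [ 0.57326948 -0.0265939   0.15      ]
[[-3.000e-04  1.000e+00 -4.000e-04 -5.000e-04]
 [-9.609e-01 -4.000e-04 -2.770e-01  3.390e-02]
 [-2.770e-01  3.000e-04  9.609e-01  1.581e-01]
 [ 0.000e+00  0.000e+00  0.000e+00  1.000e+00]]
```

```bash
cat >> h.py <<'E'
from scipy.spatial.transform import Rotation as Ro
def RT(yaw,tilt):  # tool pose whose -z is an axis tilted towards -x of a frame with this yaw (deg)
    a=np.radians(yaw);t=np.radians(tilt);x=np.array([np.cos(a),np.sin(a),0]);y=np.array([-np.sin(a),np.cos(a),0]);z=np.array([0,0,1.])
    return np.c_[-y,-(np.cos(t)*x+np.sin(t)*z),np.sin(t)*x-np.cos(t)*z]
def plan(p,R,n):
    s=r.sense();R0=s["ee_rot"];w=Ro.from_matrix(R0.T@R).as_rotvec()/n
    S=np.zeros((3,3));Rk=R0.copy();E=Ro.from_rotvec(w).as_matrix()
    for k in range(n):S+=Rk;Rk=Rk@E
    v=np.linalg.solve(S,np.asarray(p)-s["tcp_pos"])
    print(n,"rows:",np.r_[w.round(4),v.round(5)].tolist(),"t",s["time_s"],"max",abs(w).max(),np.linalg.norm(w)*57.3,np.linalg.norm(v))
    q=s["tcp_pos"].copy();Rk=R0.copy()
    for k in range(n):q=q+Rk@v;Rk=Rk@E;
    return v,w
E
python3 -c "
from h import *
plan([.47,-.22,.30],RT(-13,0),14)"
```

```text
14 rows: [0.0001, 0.0001, -0.0717, -0.03329, 0.00496, -0.00424] t 0.1 max 0.07166464308180244 4.106392851928315 0.03392418385862285
```

Emit:
drive_tool(steps=[0,0,-0.0717,-0.0333,0.005,-0.0042,1,0,0,-0.0717,-0.0333,0.005,-0.0042,1,0,0,-0.0717,-0.0333,0.005,-0.0042,1,0,0,-0.0717,-0.0333,0.005,-0.0042,1,0,0,-0.0717,-0.0333,0.005,-0.0042,1,0,0,-0.0717,-0.0333,0.005,-0.0042,1,0,0,-0.0717,-0.0333,0.005,-0.0042,1])

```text
time_s: 0.68
tcp_pos: [0.3876, -0.4365, 0.2704]
ee_rot: [[-0.663, -0.749, -0.001], [-0.749, 0.663, 0.001], [-0.0, 0.001, -1.0]]
wrist_force: [0.8, -0.2, 0.1]
gripper_width: 1.005
gripper_force: 0.0
```

Emit:
drive_tool(steps=[0,0,-0.0717,-0.0333,0.005,-0.0042,1,0,0,-0.0717,-0.0333,0.005,-0.0042,1,0,0,-0.0717,-0.0333,0.005,-0.0042,1,0,0,-0.0717,-0.0333,0.005,-0.0042,1,0,0,-0.0717,-0.0333,0.005,-0.0042,1,0,0,-0.0717,-0.0333,0.005,-0.0042,1,0,0,-0.0717,-0.0333,0.005,-0.0042,1,0,0,0,0,0,0,1,0,0,0,0,0,0,1])

```text
time_s: 1.43
tcp_pos: [0.4699, -0.2183, 0.3005]
ee_rot: [[-0.221, -0.975, 0.0], [-0.975, 0.221, 0.0], [-0.0, -0.0, -1.0]]
wrist_force: [0.3, -0.5, -0.4]
gripper_width: 0.999
gripper_force: 0.0
```

```bash
python3 -c "
from h import *
s=r.sense();print(s['tcp_pos'],s['time_s'])
np.save('w1.npy',r.camera_params('wrist')['extrinsics']);im=r.capture('wrist');cv2.imwrite('pics/w1r.png',im)
cv2.imwrite('pics/w1.png',cv2.resize(im,(800,600),interpolation=cv2.INTER_CUBIC))"
```

```text
[ 0.46991534 -0.21828971  0.30047436] 1.4333
```

View pics/w1.png

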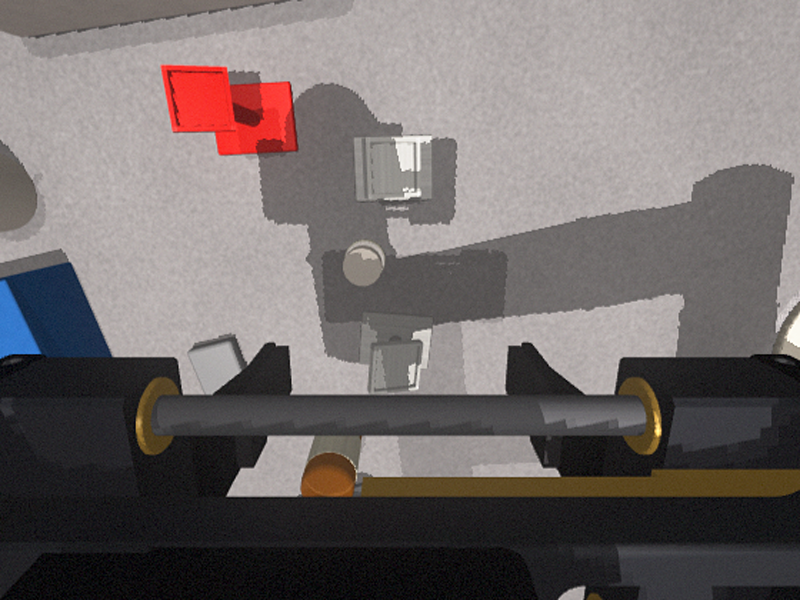

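The wrist view shows the red look-alike at (200,98), the narrow tray at (393,168), the pot at (363,262) and the wide tray at (396,366), partly bounded by the screw bar. I'll zoom on the two trays.

```bash
python3 -c "
from h import *
im=cv2.imread('pics/w1r.png')
f=lambda x,y:cv2.resize(im[y:y+60,x:x+60],(400,400),interpolation=cv2.INTER_CUBIC)
cv2.imwrite('pics/w1c.png',np.hstack([f(240,85),f(248,220)]))"
```

```text
(no output)
```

View pics/w1c.png

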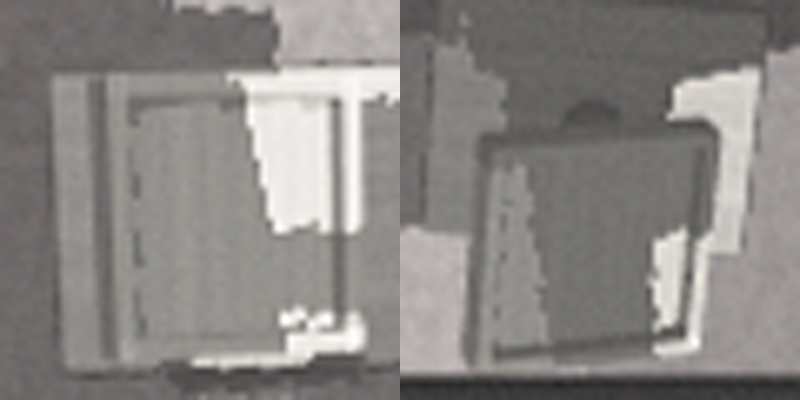

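Left panel: the narrow tray's inner edges run (133,100)–(338,338). Right panel: the wide tray's inner corners are about (500,155), (701,148), (685,333) and (494,352). The tray yaws are close to the tool's −13°.

```bash
python3 -c "
from h import *
from scipy.optimize import least_squares
c=(cam('wrist')[0],np.load('w1.npy'))
def fit(nm,h,o,dx,dy,inn,out,x0,topc):
    sg=[(1,-1),(-1,-1),(-1,1),(1,1)]
    pts=[(s[0]*h,s[1]*h,.004) for s in sg]+[(s[0]*o,s[1]*o,.005) for s in sg]
    px=np.array([(dx+a/6.6667,dy+b/6.6667) for a,b in inn+out])-.5+.5/6.667
    def f(q):
        a,b,w=q;x=np.array([np.cos(w),np.sin(w),0]);y=np.array([-np.sin(w),np.cos(w),0]);t=np.radians(22)
        F=np.c_[np.cos(t)*x+np.sin(t)*np.array([0,0,1]),y,-np.sin(t)*x+np.cos(t)*np.array([0,0,1])]
        return np.concatenate([proj(F@np.array(p)+[a,b,h0],c)-u for p,u in zip(pts,px)])
    h0=topc
    s=least_squares(f,x0);print(nm,s.x.round(4),np.degrees(s.x[2]).round(1),s.fun.reshape(-1,2).round(1).tolist())
fit('N',.017,.020,240,85,[(133,100),(337,100),(338,335),(140,338)],[(118,78),(362,75),(364,355),(122,360)],[.456,-.298,-.22],.12)
fit('W',.021,.024,248,220,[(100,155),(301,148),(285,333),(94,352)],[(83,135),(315,128),(297,355),(67,368)],[.494,-.124,-.22],.07)
"
```

```text
N [ 0.4563 -0.2947 -0.2105] -12.1 [[-0.6, -0.3], [1.1, 0.1], [1.0, -0.2], [-0.6, 0.4], [-1.1, -0.4], [0.5, 0.6], [0.2, -0.3], [-0.4, 0.3]]
W [ 0.4945 -0.1249 -0.315 ] -18.1 [[0.2, -0.0], [0.1, -1.1], [-0.7, -0.0], [-1.4, 0.3], [0.9, 1.2], [0.7, -0.0], [-0.4, -1.2], [0.5, 0.6]]
```

```bash
python3 -c "
from h import *
R=RT(5.8,30);p=np.array([.549,.158,.138])-R[:,2]*.08
print(p);plan(p,R,14)"
```

```text
[0.50920477 0.15395775 0.20728203]
14 rows: [0.0371, -0.0061, -0.0228, -0.02672, 0.00086, 0.0071] t 1.4833 max 0.03709104759369652 2.5186552770028707 0.02766062977823737
```

Emit:
drive_tool(steps=[0.0371,-0.0061,-0.0228,-0.0267,0.0009,0.0071,1,0.0371,-0.0061,-0.0228,-0.0267,0.0009,0.0071,1,0.0371,-0.0061,-0.0228,-0.0267,0.0009,0.0071,1,0.0371,-0.0061,-0.0228,-0.0267,0.0009,0.0071,1,0.0371,-0.0061,-0.0228,-0.0267,0.0009,0.0071,1,0.0371,-0.0061,-0.0228,-0.0267,0.0009,0.0071,1,0.0371,-0.0061,-0.0228,-0.0267,0.0009,0.0071,1])

```text
time_s: 2.07
tcp_pos: [0.4983, -0.0347, 0.2523]
ee_rot: [[-0.065, -0.963, 0.261], [-0.998, 0.068, 0.004], [-0.022, -0.26, -0.965]]
wrist_force: [0.3, 0.0, -0.2]
gripper_width: 1.003
gripper_force: 0.0
```

Emit:
drive_tool(steps=[0.0371,-0.0061,-0.0228,-0.0267,0.0009,0.0071,1,0.0371,-0.0061,-0.0228,-0.0267,0.0009,0.0071,1,0.0371,-0.0061,-0.0228,-0.0267,0.0009,0.0071,1,0.0371,-0.0061,-0.0228,-0.0267,0.0009,0.0071,1,0.0371,-0.0061,-0.0228,-0.0267,0.0009,0.0071,1,0.0371,-0.0061,-0.0228,-0.0267,0.0009,0.0071,1,0.0371,-0.0061,-0.0228,-0.0267,0.0009,0.0071,1,0,0,0,0,0,0,1,0,0,0,0,0,0,1])

```text
time_s: 2.82
tcp_pos: [0.5121, 0.1343, 0.2118]
ee_rot: [[0.081, -0.871, 0.485], [-0.997, -0.073, 0.036], [0.004, -0.486, -0.874]]
wrist_force: [0.3, -0.3, -0.1]
gripper_width: 0.999
gripper_force: 0.0
```

```bash
python3 -c "
from h import *
s=r.sense();print(s['tcp_pos'],s['time_s'],s['ee_rot'].round(3).tolist())
np.save('w2.npy',r.camera_params('wrist')['extrinsics']);im=r.capture('wrist');cv2.imwrite('pics/w2r.png',im)
c=(cam('wrist')[0],np.load('w2.npy'));print(proj([.549,.158,.138],c)*10/7, proj([.545,.202,.138],c)*10/7)
cv2.imwrite('pics/w2.png',cv2.resize(im,(800,600),interpolation=cv2.INTER_CUBIC))"
```

```text
[0.51206881 0.13432904 0.21177391] 2.8167 [[0.081, -0.871, 0.485], [-0.997, -0.073, 0.036], [0.004, -0.486, -0.874]]
[400.150649   351.80674456] [400.58418821 422.3998152 ]
```

View pics/w2.png

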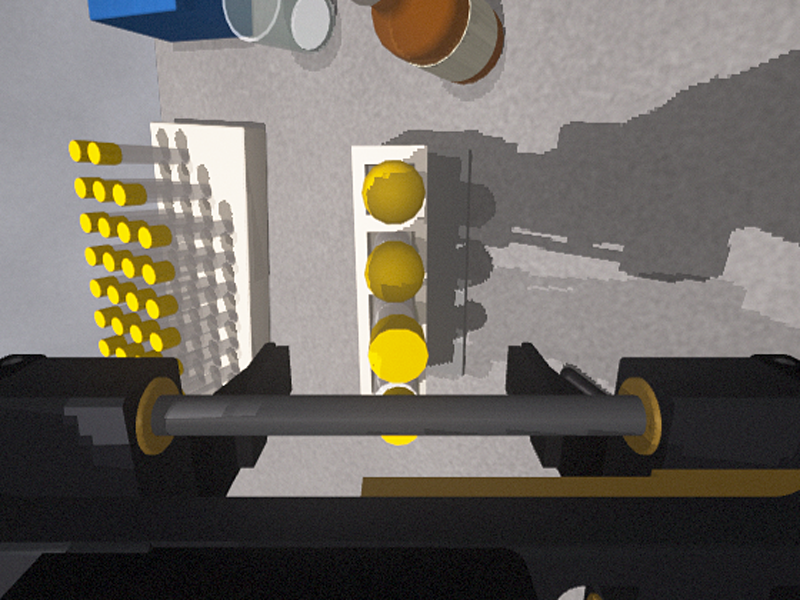

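The wrist view shows the domes at (393,190) and (394,270), the wide cap's top at (398,354), within 3 px of the prediction, and the narrow cap behind the bar at about (400,425).

```bash
python3 -c "
from h import *
c=(cam('wrist')[0],np.load('w2.npy'))
for q in (((399.1,231.9),(190.7,219.3),(398.3,355)),((423,241.5),(170.3,221.4),(399.5,425.5))):
  x,e=tri([ray('scene',q[0]),ray('top',q[1]),ray('',np.array(q[2])*.7,c)]);print(x.round(4),e.round(4))
  for z in(.136,.141): print(plane('',np.array(q[2])*.7,z,c).round(4))
R=RT(5.5,30)
plan(np.array([.549,.158,.138])-R[:,2]*.0,R,10)"
```

```text
[0.5495 0.1595 0.1374] 0.0018
[0.551  0.1613 0.136 ]
[0.5485 0.1586 0.141 ]
[0.5457 0.2032 0.1368] 0.0016
[0.5465 0.2058 0.136 ]
[0.5441 0.202  0.141 ]
10 rows: [0.0015, -0.001, -0.0013, -0.00203, 0.00033, 0.00837] t 2.8667 max 0.0014596036859683525 0.12440782001096397 0.008621626176413858
```

```bash
python3 -c "
from h import *
R=RT(5.5,30);a=-R[:,2];p=np.array([.5495,.159,.1374])+a*.002
plan(p+a*.03,R,5);s=r.sense();print('then z .03; ', s['ee_rot'].T@(p-s['tcp_pos']))"
```

```text
5 rows: [0.0029, -0.002, -0.0025, -0.00422, 0.00067, 0.01051] t 2.8667 max 0.002919207371936705 0.24881564002192794 0.011341538463814575
then z .03;  [-0.0215917   0.00270689  0.08245934]
```

Emit:
drive_tool(steps=[0.003,-0.002,-0.0025,-0.0045,0.0007,0.0105,1,0.003,-0.002,-0.0025,-0.0045,0.0007,0.0105,1,0.003,-0.002,-0.0025,-0.0045,0.0007,0.0105,1,0.003,-0.002,-0.0025,-0.0045,0.0007,0.0105,1,0.003,-0.002,-0.0025,-0.0045,0.0007,0.0105,1,0,0,0,0,0,0,1,0,0,0,0,0,0,1])

```text
time_s: 3.45
tcp_pos: [0.5341, 0.1628, 0.1773]
ee_rot: [[0.091, -0.868, 0.488], [-0.996, -0.084, 0.038], [0.008, -0.49, -0.872]]
wrist_force: [0.4, -0.1, 0.0]
gripper_width: 1.002
gripper_force: 0.0
```

```bash
python3 -c "
from h import *
R=RT(5.5,30);a=-R[:,2];p=np.array([.5495,.159,.1374])+a*.002
plan(p,R,4);plan(p,R,3)"
```

```text
4 rows: [0.003, -0.0023, 0.0001, 0.00126, 0.00166, 0.01003] t 3.45 max 0.0029719524698862644 0.21702531158962735 0.010244988161154165
3 rows: [0.004, -0.0031, 0.0001, 0.00168, 0.00221, 0.01338] t 3.45 max 0.003962603293181686 0.28936708211950307 0.013659977865313947
```

Emit:
drive_tool(steps=[0.003,-0.0023,0,0.0013,0.0017,0.01,1,0.003,-0.0023,0,0.0013,0.0017,0.01,1,0.003,-0.0023,0,0.0013,0.0017,0.01,1,0.003,-0.0023,0,0.0013,0.0017,0.01,1,0,0,0,0,0,0,1,0,0,0,0,0,0,1,0,0,0,0,0,0,1])

```text
time_s: 4.03
tcp_pos: [0.5473, 0.1677, 0.1604]
ee_rot: [[0.087, -0.877, 0.473], [-0.996, -0.087, 0.022], [0.022, -0.473, -0.881]]
wrist_force: [-0.9, 0.1, -0.9]
gripper_width: 1.0
gripper_force: 0.0
```

```bash
python3 -c "
from h import *
R=RT(5.5,30);a=-R[:,2];p=np.array([.5495,.159,.1374])+a*.002
plan(p,R,1);print(r.sense()['wrist_force'])
f=lambda n,x,y,w,h:cv2.resize(r.capture(n)[y:y+h,x:x+w],(400,300),interpolation=cv2.INTER_CUBIC)
cv2.imwrite('pics/g1.png',np.hstack([f('scene',340,195,107,80),f('wrist',180,190,200,150)]))"
```

```text
1 rows: [0.0304, -0.0238, 0.0029, 0.00844, 0.00981, 0.01908] t 4.0333 max 0.030406907942665505 2.2194852138439427 0.023054487160717195
[-0.85885342  0.05703859 -0.87042088]
```

View pics/g1.png

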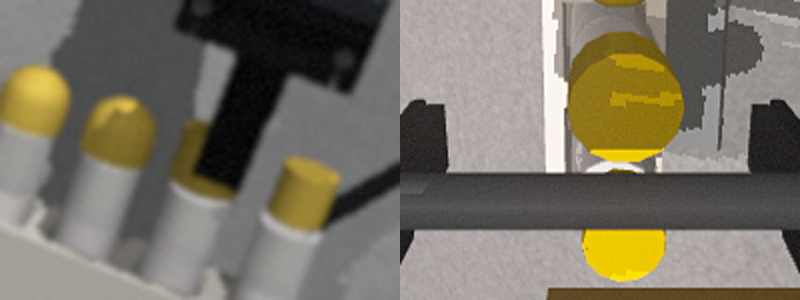

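```bash
python3 -c "
from h import *
s=r.sense();print(s['joints'].round(1),s['joint_velocities'].round(1),s['tcp_pos'])"
```

```text
[  22.3   10.9  -51.9   87.6   -9.2 -102.4] [ 0.  -0.2  0.   0.   0.  -0. ] [0.54727519 0.1677935  0.16066827]
```

The wrist has stopped at the j5 limit (−9.2°), because the tool is aligned with the forearm. A cylinder can be gripped with the tool tipped sideways about the closing axis, so I'll add 12° of such tilt and carry on.

```bash
cat >> h.py <<'E'
def RD(yaw,tilt,d,psi=0): # cap-axis frame, spun psi about the cap axis, then tool tipped d about its closing axis
    return RT(yaw,tilt)@Ro.from_rotvec([0,0,np.radians(psi)]).as_matrix()@Ro.from_rotvec([0,np.radians(d),0]).as_matrix()
E
python3 -c "
from h import *
a=-RT(5.5,30)[:,2];p=np.array([.5495,.159,.1374])+a*.003
print(p,RD(5.5,30,12).round(3).tolist())
plan(p+a*.02,RD(5.5,30,12),6)"
```

```text
[0.54800691 0.15885623 0.13999808] [[-0.01, -0.862, 0.507], [-0.984, -0.083, -0.16], [0.18, -0.5, -0.847]]
6 rows: [0.0049, 0.031, 0.001, 0.00152, 0.00175, -0.00018] t 4.1333 max 0.030967996848489405 1.7976581488517533 0.002323532916689993
```

Emit:
drive_tool(steps=[0.005,0.031,0.001,0.0015,0.0018,0,1,0.005,0.031,0.001,0.0015,0.0018,0,1,0.005,0.031,0.001,0.0015,0.0018,0,1,0.005,0.031,0.001,0.0015,0.0018,0,1,0.005,0.031,0.001,0.0015,0.0018,0,1,0.005,0.031,0.001,0.0015,0.0018,0,1,0,0,0,0,0,0,1,0,0,0,0,0,0,1])

```text
time_s: 4.8
tcp_pos: [0.5382, 0.1585, 0.1562]
ee_rot: [[-0.009, -0.862, 0.507], [-0.984, -0.084, -0.159], [0.18, -0.5, -0.847]]
wrist_force: [0.4, 0.6, -0.5]
gripper_width: 1.001
gripper_force: 0.0
```

```bash
python3 -c "
from h import *
s=r.sense();print(s['joints'].round(1),s['tcp_pos'])
a=-RT(5.5,30)[:,2];p=np.array([.5495,.159,.1374])+a*.003
plan(p,RD(5.5,30,12),4)"
```

```text
[  29.2   12.1  -52.6   85.3  -22.8 -107. ] [0.53824868 0.15848543 0.1562148 ]
4 rows: [-0.0001, 0.0003, 0.0002, -0.00084, -8e-05, 0.00466] t 4.8 max 0.0002573875789467567 0.01913603984336073 0.004732485073401411
```

Emit:
drive_tool(steps=[0,0,0,-0.0008,0,0.0047,1,0,0,0,-0.0008,0,0.0047,1,0,0,0,-0.0008,0,0.0047,1,0,0,0,-0.0008,0,0.0047,1,0,0,0,0,0,0,1])

```text
time_s: 5.22
tcp_pos: [0.5482, 0.1575, 0.1392]
ee_rot: [[-0.01, -0.862, 0.506], [-0.984, -0.083, -0.16], [0.18, -0.5, -0.847]]
wrist_force: [-0.3, -0.0, -0.3]
gripper_width: 0.997
gripper_force: 0.0
```

Emit:
drive_tool(steps=[0,0,0,0,0,0,0.5,0,0,0,0,0,0,0.45,0,0,0,0,0,0,0.42,0,0,0,0,0,0,0.38,0,0,0,0,0,0,0.34,0,0,0,0,0,0,0.3,0,0,0,0,0,0,0.3,0,0,0,0,0,0,0.3])

```text
time_s: 5.88
tcp_pos: [0.548, 0.1582, 0.1397]
ee_rot: [[-0.01, -0.862, 0.507], [-0.984, -0.083, -0.16], [0.18, -0.5, -0.847]]
wrist_force: [-0.1, 0.8, 0.2]
gripper_width: 0.482
gripper_force: 0.0
```

```bash
python3 -c "
from h import *
s=r.sense();print(s['tcp_pos'],s['gripper_width'],s['wrist_force'],s['moment'])
im=r.capture('wrist')[190:340,180:380]
t=r.capture('scene')[185:275,340:460]
cv2.imwrite('pics/g2.png',np.hstack([cv2.resize(t,(400,300),interpolation=cv2.INTER_CUBIC),cv2.resize(im,(400,300),interpolation=cv2.INTER_CUBIC)]))"
```

```text
[0.54796639 0.15820237 0.13971236] 0.4818307083232778 [-0.08263375  0.76113589  0.17334687] [0.36032386 1.18901325 0.02930969]
```

View pics/g2.png

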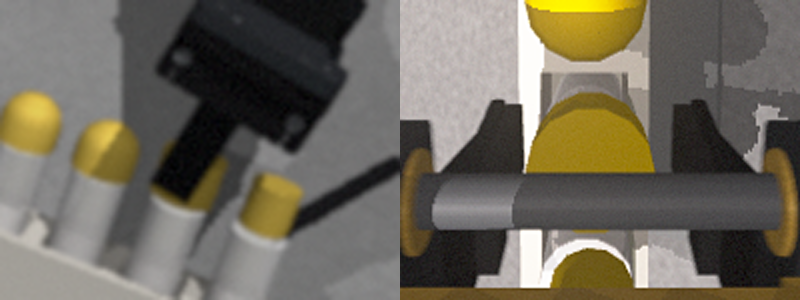

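The fingers straddle the wide cap (at about (590,140) in the wrist crop), still open 42 mm, with the cap a few mm towards the left finger. I'll keep closing.

Emit:
drive_tool(steps=[0,0,0,0,0,0,0.3,0,0,0,0,0,0,0.3,0,0,0,0,0,0,0.3,0,0,0,0,0,0,0.3,0,0,0,0,0,0,0.3,0,0,0,0,0,0,0.3])

```text
time_s: 6.48
tcp_pos: [0.5482, 0.1582, 0.1399]
ee_rot: [[-0.01, -0.862, 0.508], [-0.984, -0.083, -0.16], [0.18, -0.501, -0.847]]
wrist_force: [1.0, 0.2, 1.2]
gripper_width: 0.376
gripper_force: 29.9
```

```bash
python3 -c "
from h import *
s=r.sense();print(s['tcp_pos'],s['gripper_width'],s['gripper_force'],s['wrist_force'])
a=-RT(5.5,30)[:,2]
plan(s['tcp_pos']+a*.05,s['ee_rot'],8)"
```

```text
[0.54816982 0.15815864 0.13989416] 0.37634398507565503 29.93415212677064 [1.00950789 0.22126466 1.19309997]
8 rows: [0.0, 0.0, 0.0, 0.0013, -1e-05, -0.00611] t 6.4833 max 0.0 0.0 0.006250000000000003
```

Emit:
drive_tool(steps=[0,0,0,0.0013,0,-0.0061,0.3,0,0,0,0.0013,0,-0.0061,0.3,0,0,0,0.0013,0,-0.0061,0.3,0,0,0,0.0013,0,-0.0061,0.3,0,0,0,0.0013,0,-0.0061,0.3,0,0,0,0.0013,0,-0.0061,0.3,0,0,0,0.0013,0,-0.0061,0.3,0,0,0,0.0013,0,-0.0061,0.3])

```text
time_s: 7.15
tcp_pos: [0.5225, 0.1555, 0.1826]
ee_rot: [[-0.01, -0.862, 0.506], [-0.984, -0.083, -0.16], [0.18, -0.499, -0.847]]
wrist_force: [0.2, -0.1, -1.0]
gripper_width: 0.374
gripper_force: 29.9
```

```bash
python3 -c "
from h import *
s=r.sense();print(s['tcp_pos'],s['joints'].round(1),s['wrist_force'],s['gripper_width'])
R=RD(-18,22,12);n=-RT(-18,22)[:,2];W=np.array([.494,-.124,.07])
print('above tray',W+n*.10)
plan([.49,.02,.27],RD(-7,26,12),9)"
```

```text
[0.52250263 0.15545965 0.18255205] [ 34.6   8.7 -52.   72.6 -26.1 -98.4] [ 0.21929529 -0.06765439 -0.95932206] 0.3735258560465034
above tray [ 0.4583728  -0.11242402  0.16271839]
9 rows: [-0.0119, 0.0113, 0.0194, 0.01687, -0.00142, -0.00693] t 7.15 max 0.019369831884242003 1.4565042116213187 0.01829213790437265
```

Emit:
drive_tool(steps=[-0.0119,0.0113,0.0194,0.0169,-0.0014,-0.0069,0.3,-0.0119,0.0113,0.0194,0.0169,-0.0014,-0.0069,0.3,-0.0119,0.0113,0.0194,0.0169,-0.0014,-0.0069,0.3,-0.0119,0.0113,0.0194,0.0169,-0.0014,-0.0069,0.3,-0.0119,0.0113,0.0194,0.0169,-0.0014,-0.0069,0.3,-0.0119,0.0113,0.0194,0.0169,-0.0014,-0.0069,0.3,-0.0119,0.0113,0.0194,0.0169,-0.0014,-0.0069,0.3,-0.0119,0.0113,0.0194,0.0169,-0.0014,-0.0069,0.3,-0.0119,0.0113,0.0194,0.0169,-0.0014,-0.0069,0.3])

```text
time_s: 7.9
tcp_pos: [0.4896, 0.0191, 0.2698]
ee_rot: [[-0.211, -0.892, 0.4], [-0.96, 0.111, -0.258], [0.186, -0.438, -0.879]]
wrist_force: [-0.1, -0.6, -1.2]
gripper_width: 0.375
gripper_force: 29.9
```

```bash
python3 -c "
from h import *
s=r.sense();print(s['tcp_pos'],s['joints'].round(1),s['wrist_force'],s['gripper_width'])
R=RD(-18,22,12);n=-RT(-18,22)[:,2];W=np.array([.494,-.124,.07])
plan(W+n*.08,R,9)"
```

```text
[0.4896049  0.01909576 0.26983718] [ 32.7  -1.8 -43.1  39.3 -43.2 -70.4] [-0.07055582 -0.55250195 -1.21472374] 0.3748063214072434
9 rows: [-0.0116, 0.0087, 0.0173, 0.01215, 0.00531, 0.01577] t 7.9 max 0.017322109176325356 1.2933241002382312 0.02060305564211047
```

Emit:
drive_tool(steps=[-0.0116,0.0087,0.0173,0.0122,0.0053,0.0158,0.3,-0.0116,0.0087,0.0173,0.0122,0.0053,0.0158,0.3,-0.0116,0.0087,0.0173,0.0122,0.0053,0.0158,0.3,-0.0116,0.0087,0.0173,0.0122,0.0053,0.0158,0.3,-0.0116,0.0087,0.0173,0.0122,0.0053,0.0158,0.3,-0.0116,0.0087,0.0173,0.0122,0.0053,0.0158,0.3,-0.0116,0.0087,0.0173,0.0122,0.0053,0.0158,0.3,-0.0116,0.0087,0.0173,0.0122,0.0053,0.0158,0.3,-0.0116,0.0087,0.0173,0.0122,0.0053,0.0158,0.3,0,0,0,0,0,0,0.3])

```text
time_s: 8.73
tcp_pos: [0.4634, -0.117, 0.141]
ee_rot: [[-0.378, -0.883, 0.278], [-0.905, 0.289, -0.313], [0.196, -0.37, -0.908]]
wrist_force: [-0.2, -0.9, 0.2]
gripper_width: 0.375
gripper_force: 29.9
```

```bash
python3 -c "
from h import *
s=r.sense();print(s['tcp_pos'],s['joints'].round(1),s['wrist_force'],s['gripper_width'])
R=RD(-18,22,12);F=RT(-18,22);n=-F[:,2];W=np.array([.494,-.124,.07]);xs=-F[:,1]
print('tray frame',F.T@(s['tcp_pos']-W))
plan(W+n*.04-xs*.001,R,6)
w=r.capture('wrist');sc=r.capture('scene')[130:230,220:353]
cv2.imwrite('pics/p1.png',np.hstack([cv2.resize(sc,(400,300),interpolation=cv2.INTER_CUBIC),cv2.resize(w[190:340,180:380],(400,300),interpolation=cv2.INTER_CUBIC)]))"
```

```text
[ 0.46335017 -0.1170052   0.14100346] [  6.9   6.9 -57.6  62.8 -22.7 -85.6] [-0.15072286 -0.88194797  0.18914381] 0.37486233907192196
tray frame [ 0.00281887  0.00243291 -0.07756266]
6 rows: [0.001, -0.0006, -0.0002, -0.00177, -0.00026, 0.00602] t 8.7333 max 0.0009695015784991199 0.06711301955872029 0.006282598602936746
```

View pics/p1.png

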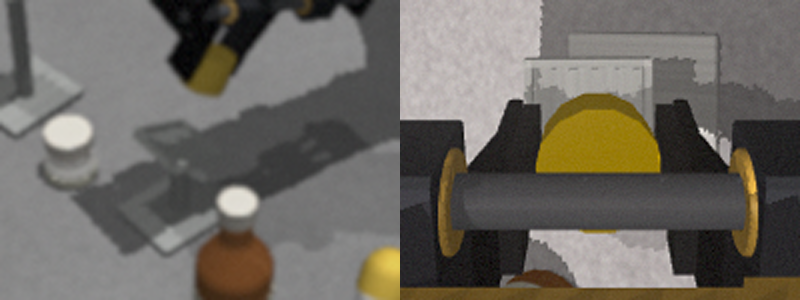

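The scene crop shows the cap held square above the tray. The wrist crop shows the cap at (598,140) with the tray edges (top edge at y≈60) parallel to the tool.

Emit:
drive_tool(steps=[0.001,-0.0006,0,-0.0018,-0.0003,0.006,0.3,0.001,-0.0006,0,-0.0018,-0.0003,0.006,0.3,0.001,-0.0006,0,-0.0018,-0.0003,0.006,0.3,0.001,-0.0006,0,-0.0018,-0.0003,0.006,0.3,0.001,-0.0006,0,-0.0018,-0.0003,0.006,0.3,0.001,-0.0006,0,-0.0018,-0.0003,0.006,0.3,0,0,0,0,0,0,0.3,0,0,0,0,0,0,0.3])

```text
time_s: 9.5
tcp_pos: [0.4834, -0.1163, 0.1109]
ee_rot: [[-0.374, -0.88, 0.294], [-0.908, 0.283, -0.309], [0.189, -0.382, -0.904]]
wrist_force: [-0.6, 0.3, 0.5]
gripper_width: 0.374
gripper_force: 29.9
```

```bash
cat >> h.py <<'E'
def ymask(im):
    hsv=cv2.cvtColor(im,cv2.COLOR_BGR2HSV);return cv2.inRange(hsv,(18,120,50),(34,255,255))
def capfit(rad,d=12,d0=0.0):
    """visible cap outline in the wrist view vs a cap whose top is u mm below TCP, shifted x along tool-x-ish"""
    s=r.sense();c=cam('wrist');im=r.capture('wrist');m=ymask(im);m[:,:200]=0;m[:,360:]=0
    k,l,st,ce=cv2.connectedComponentsWithStats(m);i=1+np.argmax(st[1:,4]);print('mask',st[i])
    Q=s['ee_rot']@Ro.from_rotvec([0,-np.radians(d),0]).as_matrix();t=np.linspace(0,2*np.pi,73)
    for u in(0,.003,.006):
        for x in(-.002,0,.002):
            P=[proj(s['tcp_pos']+Q@np.array([x+rad*np.cos(a),rad*np.sin(a),u+w]),c) for a in t for w in(0,.026)]
            T=[proj(s['tcp_pos']+Q@np.array([x+rad*np.cos(a),rad*np.sin(a),u]),c) for a in t]
            print(u,x,'hull top row',np.min(P,0)[1].round(1),'top face row',np.min(T,0)[1].round(1),'cols',np.min(P,0)[0].round(1),np.max(P,0)[0].round(1))
    return im
E
python3 -c "
from h import *
im=capfit(.017)
cv2.imwrite('pics/p2r.png',im)
s=r.sense();F=RT(-18,22);W=np.array([.494,-.124,.07]);print('tray frame',F.T@(s['tcp_pos']-W),s['wrist_force'])
g=cv2.cvtColor(im,cv2.COLOR_BGR2GRAY);h=cv2.cvtColor(im,cv2.COLOR_BGR2HSV)
print(g[205:275:3,272].tolist(),h[205:275:3,272,2].tolist())
c=cam('wrist');Q=np.c_[-F[:,1],-F[:,0],-F[:,2]]
for o,z in((.021,.005),(.024,.005),(.021,0)):print(o,z,[proj(W+Q@np.array([a*o,b*o,z]),c).round(1).tolist() for a,b in((1,-1),(-1,-1),(-1,1),(1,1))])
"
```

```text
mask [ 200  328  160   20 2262]
0 -0.002 hull top row 235.9 top face row 244.1 cols 243.9 310.0
0 0 hull top row 232.6 top face row 240.2 cols 243.8 310.0
0 0.002 hull top row 229.2 top face row 236.4 cols 243.8 310.0
0.003 -0.002 hull top row 235.1 top face row 243.0 cols 244.5 309.4
0.003 0 hull top row 231.8 top face row 239.2 cols 244.5 309.4
0.003 0.002 hull top row 228.5 top face row 235.4 cols 244.4 309.4
0.006 -0.002 hull top row 234.3 top face row 242.0 cols 245.1 308.8
0.006 0 hull top row 231.1 top face row 238.3 cols 245.1 308.8
0.006 0.002 hull top row 227.9 top face row 234.5 cols 245.1 308.9
tray frame [-0.00422258 -0.00366763 -0.04275718] [-0.17807463 -0.13608574  0.61777982]
[133, 135, 132, 175, 168, 173, 171, 169, 170, 169, 168, 89, 90, 99, 124, 121, 118, 125, 122, 119, 121, 119, 121, 119] [137, 139, 132, 179, 168, 175, 174, 172, 171, 171, 171, 109, 109, 122, 157, 154, 150, 156, 154, 152, 153, 154, 153, 153]
0.021 0.005 [[250.3, 216.5], [317.0, 216.7], [316.2, 282.0], [250.6, 281.7]]
0.024 0.005 [[245.5, 211.8], [321.8, 212.0], [320.9, 286.6], [246.0, 286.3]]
0.021 0 [[251.1, 215.7], [316.1, 215.9], [315.4, 279.6], [251.4, 279.3]]
```

Emit:
drive_tool(steps=[0,0,0,0,0,0,0.3,0,0,0,0,0,0,0.3,0,0,0,0,0,0,0.3,0,0,0,0,0,0,0.3])

```text
time_s: 9.88
tcp_pos: [0.4828, -0.1161, 0.1105]
ee_rot: [[-0.374, -0.88, 0.293], [-0.908, 0.283, -0.309], [0.189, -0.382, -0.905]]
wrist_force: [0.8, 0.1, -0.6]
gripper_width: 0.375
gripper_force: 29.9
```

```bash
cat >> h.py <<'E'
def look(rad,yaw,W,d=12,psi=0,o=.024,col=None):
    s=r.sense();F=RT(yaw,22);q=F.T@(s['tcp_pos']-W);print('TCP in tray x,y,z',-q[1],-q[0],-q[2],'F',s['wrist_force'].round(1),'j',s['joints'].round(1),'t',s['time_s'])
    c=cam('wrist');im=r.capture('wrist');h=cv2.cvtColor(im,cv2.COLOR_BGR2HSV)
    yl=((h[...,0]>14)&(h[...,0]<36)&(h[...,1]>90))
    t=np.linspace(0,2*np.pi,73);Q=s['ee_rot']@Ro.from_rotvec([0,-np.radians(d),0]).as_matrix()
    for x in(-.004,0,.004):
        f=lambda w:np.array([proj(s['tcp_pos']+Q@np.array([x+rad*np.cos(a),rad*np.sin(a),w]),c) for a in t])
        print('cap x',x,'side row',min(f(0.029)[:,1].min(),f(.003)[:,1].min()).round(1),'face row',f(.003)[:,1].min().round(1))
    for cc in(col or (272,277,282)):
        y=np.where(yl[195:276,cc])[0]+195;print(cc,'yellow rows',y.min() if len(y) else None,y.max() if len(y) else None,h[205:252,cc,2][::2].tolist())
    G=np.c_[-F[:,1],-F[:,0],-F[:,2]]
    print('lip',[proj(W+G@np.array([a*o,b*o,.005]),c).round(1).tolist() for a,b in((1,-1),(-1,-1),(-1,1),(1,1))])
    return im
E
python3 -c "
from h import *
look(.017,-18,np.array([.494,-.124,.07]))"
```

```text
TCP in tray x,y,z 0.003028009929688212 0.004044033522852623 0.042421511460425027 F [ 0.8  0.1 -0.6] j [  -3.2   11.1  -59.5   88.1  -17.  -102.2] t 9.8833
cap x -0.004 side row 238.4 face row 246.9
cap x 0 side row 231.8 face row 239.2
cap x 0.004 side row 225.3 face row 231.6
272 yellow rows 237 275 [136, 142, 137, 136, 111, 171, 165, 138, 177, 178, 173, 172, 173, 173, 174, 169, 105, 113, 112, 108, 158, 157, 157, 155]
277 yellow rows 237 275 [134, 139, 139, 136, 112, 170, 170, 165, 166, 167, 164, 164, 164, 163, 164, 160, 103, 108, 109, 109, 157, 151, 155, 155]
282 yellow rows 237 275 [136, 137, 137, 138, 112, 172, 168, 168, 166, 167, 163, 166, 165, 165, 163, 132, 104, 106, 105, 107, 155, 155, 156, 155]
lip [[244.4, 212.1], [320.8, 212.3], [319.9, 287.1], [244.9, 286.7]]
```

```bash
cat >> h.py <<'E'
def goto(W,yaw,x,y,z,n,d=12,psi=0,tilt=22):
    F=RT(yaw,tilt);return plan(W-F[:,1]*x-F[:,0]*y-F[:,2]*z,RD(yaw,tilt,d,psi),n)
E
python3 -c "
from h import *
goto(np.array([.494,-.124,.07]),-18,-.002,-.0027,.038,5)"
```

```text
5 rows: [-0.0016, 0.0009, 0.0002, 0.00112, 0.001, 0.00112] t 9.9333 max 0.0015599059956457914 0.10403398588296514 0.001877413365707813
```

Emit:
drive_tool(steps=[-0.0016,0.0009,0,0.0011,0.001,0.0011,0.3,-0.0016,0.0009,0,0.0011,0.001,0.0011,0.3,-0.0016,0.0009,0,0.0011,0.001,0.0011,0.3,-0.0016,0.0009,0,0.0011,0.001,0.0011,0.3,-0.0016,0.0009,0,0.0011,0.001,0.0011,0.3,0,0,0,0,0,0,0.3,0,0,0,0,0,0,0.3,0,0,0,0,0,0,0.3])

```text
time_s: 10.6
tcp_pos: [0.4778, -0.1218, 0.1043]
ee_rot: [[-0.376, -0.882, 0.284], [-0.906, 0.286, -0.311], [0.193, -0.374, -0.907]]
wrist_force: [0.8, 0.4, -0.1]
gripper_width: 0.377
gripper_force: 29.9
```

```bash
python3 -c "
from h import *
W=np.array([.494,-.124,.07])
look(.017,-18,W);goto(W,-18,-.002,-.0027,.029,5)"
```

```text
TCP in tray x,y,z -0.00205608546810743 -0.002867472932877084 0.037869702289711774 F [ 0.8  0.4 -0.1] j [  -5.1   11.4  -60.    91.2  -16.5 -103.7] t 10.6
cap x -0.004 side row 238.4 face row 246.9
cap x 0 side row 231.9 face row 239.3
cap x 0.004 side row 225.3 face row 231.7
272 yellow rows 237 275 [120, 117, 127, 139, 135, 138, 136, 137, 134, 127, 111, 170, 168, 168, 169, 170, 103, 107, 105, 110, 157, 152, 153, 155]
277 yellow rows 237 275 [112, 112, 134, 141, 142, 134, 135, 133, 133, 132, 108, 169, 170, 136, 167, 163, 105, 107, 109, 105, 155, 152, 156, 157]
282 yellow rows 237 275 [115, 119, 124, 145, 143, 139, 137, 138, 138, 95, 108, 168, 170, 168, 162, 129, 108, 106, 105, 108, 154, 154, 155, 157]
lip [[234.8, 224.3], [312.8, 224.3], [312.2, 300.4], [235.6, 300.4]]
5 rows: [0.0001, -0.0, 0.0001, -0.00039, -0.0, 0.00174] t 10.65 max 0.0001338638887858345 0.010124264655870577 0.0017819756521411634
```

Emit:
drive_tool(steps=[0,0,0,-0.0004,0,0.0016,0.3,0,0,0,-0.0004,0,0.0016,0.3,0,0,0,-0.0004,0,0.0016,0.3,0,0,0,-0.0004,0,0.0016,0.3,0,0,0,0,0,0,0.3,0,0,0,0,0,0,0.3])

```text
time_s: 11.15
tcp_pos: [0.4802, -0.1225, 0.0981]
ee_rot: [[-0.376, -0.882, 0.283], [-0.906, 0.286, -0.311], [0.193, -0.374, -0.907]]
wrist_force: [-0.5, 0.1, 0.9]
gripper_width: 0.374
gripper_force: 29.9
```

```bash
python3 -c "
from h import *
W=np.array([.494,-.124,.07])
look(.017,-18,W);goto(W,-18,-.002,-.0027,.029,2)"
```

```text
TCP in tray x,y,z -0.0021414327572523667 -0.0028108191527112633 0.031134816852473494 F [-0.5  0.1  0.9] j [  -7.2   12.3  -60.    96.1  -16.  -106.8] t 11.15
cap x -0.004 side row 238.4 face row 246.9
cap x 0 side row 231.9 face row 239.3
cap x 0.004 side row 225.3 face row 231.7
272 yellow rows 237 275 [120, 119, 121, 140, 140, 137, 136, 137, 132, 133, 113, 140, 170, 169, 167, 130, 117, 107, 107, 107, 157, 154, 155, 155]
277 yellow rows 237 275 [119, 116, 113, 137, 140, 130, 137, 136, 139, 130, 106, 140, 165, 164, 137, 163, 104, 108, 103, 106, 157, 155, 153, 154]
282 yellow rows 237 275 [117, 115, 114, 139, 143, 136, 139, 135, 136, 129, 92, 140, 170, 166, 168, 163, 104, 107, 106, 105, 153, 156, 157, 150]
lip [[233.0, 225.6], [313.8, 225.6], [313.2, 304.4], [233.8, 304.5]]
2 rows: [0.0004, -0.0002, 0.0002, -0.00025, -7e-05, 0.00108] t 11.2 max 0.00044185388986648543 0.030444642974444207 0.0011115602554935549
```

Within about 2 mm of contact. I'll step down 1 mm at a time and watch the force.

Emit:
drive_tool(steps=[0,0,0,-0.0002,0,0.001,0.3,0,0,0,0,0,0,0.3,0,0,0,0,0,0,0.3])

```text
time_s: 11.45
tcp_pos: [0.4806, -0.1223, 0.0973]
ee_rot: [[-0.376, -0.882, 0.284], [-0.906, 0.286, -0.311], [0.193, -0.374, -0.907]]
wrist_force: [0.6, -0.2, -0.8]
gripper_width: 0.374
gripper_force: 29.9
```

Emit:
drive_tool(steps=[0,0,0,-0.0002,0,0.001,0.3,0,0,0,0,0,0,0.3,0,0,0,0,0,0,0.3])

```text
time_s: 11.7
tcp_pos: [0.4809, -0.1225, 0.0963]
ee_rot: [[-0.376, -0.882, 0.284], [-0.906, 0.286, -0.311], [0.193, -0.374, -0.907]]
wrist_force: [-0.1, -0.5, -0.2]
gripper_width: 0.371
gripper_force: 29.9
```

Emit:
drive_tool(steps=[0,0,0,-0.0002,0,0.001,0.3,0,0,0,0,0,0,0.3,0,0,0,0,0,0,0.3])

```text
time_s: 11.95
tcp_pos: [0.4813, -0.1226, 0.0953]
ee_rot: [[-0.376, -0.882, 0.283], [-0.906, 0.286, -0.311], [0.193, -0.374, -0.907]]
wrist_force: [0.4, 0.5, 0.1]
gripper_width: 0.377
gripper_force: 29.9
```

Emit:
drive_tool(steps=[0,0,0,-0.0002,0,0.001,0.3,0,0,0,0,0,0,0.3,0,0,0,0,0,0,0.3])

```text
time_s: 12.2
tcp_pos: [0.4817, -0.1228, 0.0947]
ee_rot: [[-0.376, -0.882, 0.284], [-0.906, 0.286, -0.311], [0.193, -0.374, -0.907]]
wrist_force: [-2.2, 0.8, 2.6]
gripper_width: 0.373
gripper_force: 29.9
```

Emit:
drive_tool(steps=[0,0,0,-0.0002,0,0.001,0.3,0,0,0,0,0,0,0.3,0,0,0,0,0,0,0.3])

```text
time_s: 12.45
tcp_pos: [0.4822, -0.1229, 0.094]
ee_rot: [[-0.376, -0.882, 0.285], [-0.906, 0.286, -0.311], [0.193, -0.375, -0.907]]
wrist_force: [-2.5, 1.0, 4.6]
gripper_width: 0.37
gripper_force: 30.0
```

```bash
python3 -c "
from h import *
W=np.array([.494,-.124,.07])
im=look(.017,-18,W);cv2.imwrite('pics/p3r.png',im)
print(r.sense()['moment'],r.sense()['ee_rot'].round(3).tolist())"
```

```text
TCP in tray x,y,z -0.0017444040798306798 -0.002610396722545742 0.02660562573379388 F [-2.5  1.   4.6] j [  -8.7   12.9  -60.    99.9  -15.6 -109.2] t 12.45
cap x -0.004 side row 238.4 face row 246.9
cap x 0 side row 231.9 face row 239.3
cap x 0.004 side row 225.3 face row 231.6
272 yellow rows 237 275 [119, 113, 113, 141, 138, 128, 139, 132, 136, 133, 133, 113, 165, 169, 167, 165, 104, 110, 109, 105, 157, 154, 153, 153]
277 yellow rows 237 275 [120, 115, 110, 139, 138, 133, 137, 136, 139, 131, 131, 108, 170, 165, 143, 126, 112, 107, 110, 107, 156, 155, 155, 156]
282 yellow rows 237 275 [112, 119, 95, 136, 140, 137, 140, 140, 140, 127, 100, 107, 168, 166, 143, 172, 106, 104, 113, 104, 156, 155, 154, 154]
lip [[232.7, 226.2], [315.6, 226.2], [314.9, 307.0], [233.5, 307.0]]
[ 0.56797675  0.940623   -0.13458504] [[-0.376, -0.882, 0.285], [-0.906, 0.286, -0.311], [0.193, -0.375, -0.907]]
```

Emit:
drive_tool(steps=[0,0,0,0,0,0,0.39,0,0,0,0,0,0,0.4,0,0,0,0,0,0,0.42,0,0,0,0,0,0,0.44,0,0,0,0,0,0,0.48,0,0,0,0,0,0,0.53,0,0,0,0,0,0,0.58,0,0,0,0,0,0,0.63,0,0,0,0,0,0,0.63])

```text
time_s: 13.25
tcp_pos: [0.482, -0.1228, 0.0935]
ee_rot: [[-0.376, -0.882, 0.284], [-0.906, 0.286, -0.311], [0.193, -0.374, -0.907]]
wrist_force: [0.4, -0.2, 0.3]
gripper_width: 0.609
gripper_force: 0.0
```

```bash
python3 -c "
from h import *
W=np.array([.494,-.124,.07])
im=look(.017,-18,W,col=(262,272,282))
R=r.sense()['ee_rot'];n=-RT(-18,22)[:,2];print('tool dir of normal',R.T@n)"
```

```text
TCP in tray x,y,z -0.002131154730054814 -0.0025962688140987286 0.026170926355815714 F [ 0.4 -0.2  0.3] j [  -8.7   12.9  -60.    99.9  -15.6 -109.2] t 13.25
cap x -0.004 side row 238.4 face row 246.9
cap x 0 side row 231.9 face row 239.3
cap x 0.004 side row 225.3 face row 231.6
262 yellow rows 241 275 [113, 112, 110, 110, 108, 105, 109, 112, 107, 105, 101, 100, 165, 164, 137, 164, 131, 129, 119, 105, 103, 107, 137, 151]
272 yellow rows 237 275 [116, 112, 117, 135, 136, 129, 134, 133, 129, 129, 126, 105, 169, 165, 166, 161, 104, 103, 105, 99, 143, 155, 151, 149]
282 yellow rows 237 275 [110, 114, 91, 136, 138, 133, 137, 135, 135, 123, 94, 98, 167, 167, 164, 166, 99, 106, 102, 103, 149, 151, 151, 152]
lip [[231.8, 226.3], [314.9, 226.3], [314.2, 307.3], [232.7, 307.3]]
tool dir of normal [ 2.08043878e-01  9.01156687e-04 -9.78119079e-01]
```

Emit:
drive_tool(steps=[0,0,0,0.0011,0,-0.0049,0.68,0,0,0,0.0021,0,-0.0098,0.72,0,0,0,0.0021,0,-0.0098,0.75,0,0,0,0.0042,0,-0.0196,0.8,0,0,0,0.0042,0,-0.0196,1,0,0,0,0.0042,0,-0.0196,1,0,0,0,0.0042,0,-0.0196,1,0,0,0,0,0,0,1,0,0,0,0,0,0,1])

```text
time_s: 14.05
tcp_pos: [0.4478, -0.111, 0.1882]
ee_rot: [[-0.376, -0.881, 0.288], [-0.907, 0.284, -0.312], [0.193, -0.379, -0.905]]
wrist_force: [0.7, -0.3, -0.9]
gripper_width: 0.986
gripper_force: 0.0
```

```bash
python3 -c "
from h import *
W=np.array([.494,-.124,.07]);F=RT(-18,22)
G=np.c_[-F[:,1],-F[:,0],-F[:,2]];t=np.linspace(0,6.283,73)[:-1]
def circ(x,y,h,c):return np.array([proj(W+G@np.array([x+.017*np.cos(a),y+.017*np.sin(a),h]),c) for a in t])
for n in('scene','top','wrist'):
    c=cam(n);im=r.capture(n);h=cv2.cvtColor(im,cv2.COLOR_BGR2HSV)
    m=((h[...,0]>14)&(h[...,0]<36)&(h[...,1]>90)).astype(np.uint8)
    u=proj(W+G@np.array([0,0,.013]),c).astype(int);k,l,st,ce=cv2.connectedComponentsWithStats(m)
    i=[j for j in range(1,k) if np.linalg.norm(ce[j]-u)<40 and st[j,4]>30]
    print(n,u,[(st[j].tolist(),ce[j].round(1)) for j in i])
    for x in(-.004,0,.004):
        p=cv2.convexHull(np.r_[circ(x,0,.026,c),circ(x,0,0,c)].astype(np.float32));M=cv2.moments(p);b=p.reshape(-1,2);print(x,M['m10']/M['m00'],M['m01']/M['m00'],b.min(0).round(1),(b.max(0)-b.min(0)).round(1))
print(r.sense()['tcp_pos'],r.sense()['joints'].round(1))
cv2.imwrite('pics/p4r.png',im)
# tubes: any yellow near wide slot?
"
```

```text
scene [281 173] [([273, 164, 18, 18, 237], array([281.2, 172.7]))]
-0.004 282.629908319107 173.1138727970545 [273.3 163.6] [18.8 19. ]
0 281.2950790003539 173.36737178787143 [272.  163.9] [18.8 19. ]
0.004 279.95258573342034 173.6223332336698 [270.6 164.1] [18.8 19.1]
top [319 245] []
-0.004 318.99137190370766 247.58755451632865 [311.1 238.5] [15.5 18.1]
0 319.50926565568415 245.98521640517336 [311.7 236.9] [15.5 18.1]
0.004 320.02814149258364 244.37985023759072 [312.2 235.3] [15.5 18.1]
wrist [275 240] [([260, 220, 40, 42, 1305], array([279.3, 240.8]))]
-0.004 280.55916468549657 242.1654562391728 [260.4 220.2] [40.5 43.4]
0 275.9122934895851 242.161726427915 [255.6 220.2] [40.5 43.4]
0.004 271.2664858390165 242.15059213759753 [250.8 220.2] [40.5 43.4]
[ 0.44652221 -0.11247369  0.18610934] [ 14.2   1.2 -53.7  46.1 -31.3 -73.7]
```

The wide cap sits flat at x≈−3.3 mm, y≈0 in its tray. Next is the narrow cap.

```bash
python3 -c "
from h import *
plan([.455,.03,.265],RD(-6,26,11),8)"
```

```text
8 rows: [0.0133, -0.0132, -0.0216, -0.01524, -0.00131, -0.01354] t 14.2 max 0.021589610801881872 1.6400750780109374 0.02042717228782916
```

Emit:
drive_tool(steps=[0.0133,-0.0132,-0.0216,-0.0152,-0.0013,-0.0135,1,0.0133,-0.0132,-0.0216,-0.0152,-0.0013,-0.0135,1,0.0133,-0.0132,-0.0216,-0.0152,-0.0013,-0.0135,1,0.0133,-0.0132,-0.0216,-0.0152,-0.0013,-0.0135,1,0.0133,-0.0132,-0.0216,-0.0152,-0.0013,-0.0135,1,0.0133,-0.0132,-0.0216,-0.0152,-0.0013,-0.0135,1,0.0133,-0.0132,-0.0216,-0.0152,-0.0013,-0.0135,1,0.0133,-0.0132,-0.0216,-0.0152,-0.0013,-0.0135,1,0,0,0,0,0,0,1,0,0,0,0,0,0,1])

```text
time_s: 15.03
tcp_pos: [0.4552, 0.0298, 0.265]
ee_rot: [[-0.186, -0.894, 0.408], [-0.967, 0.094, -0.235], [0.172, -0.439, -0.882]]
wrist_force: [0.1, -1.1, -0.9]
gripper_width: 1.0
gripper_force: 0.0
```

```bash
python3 -c "
from h import *
print(r.sense()['tcp_pos'],r.sense()['joints'].round(1))
a=-RT(5.5,30)[:,2];p=np.array([.5445,.205,.1388])+a*.002
plan(p+a*.06,RD(5.5,30,10),8)"
```

```text
[0.45521104 0.02983586 0.26504917] [ 36.8  -5.4 -46.9  38.8 -43.6 -72.9]
8 rows: [0.0125, -0.014, -0.0202, -0.02337, -0.00193, 0.00712] t 15.0333 max 0.020176401479048273 1.5798769696503467 0.02450310624062946
```

Emit:
drive_tool(steps=[0.0125,-0.014,-0.0202,-0.0234,-0.0019,0.0071,1,0.0125,-0.014,-0.0202,-0.0234,-0.0019,0.0071,1,0.0125,-0.014,-0.0202,-0.0234,-0.0019,0.0071,1,0.0125,-0.014,-0.0202,-0.0234,-0.0019,0.0071,1,0.0125,-0.014,-0.0202,-0.0234,-0.0019,0.0071,1,0.0125,-0.014,-0.0202,-0.0234,-0.0019,0.0071,1,0.0125,-0.014,-0.0202,-0.0234,-0.0019,0.0071,1,0.0125,-0.014,-0.0202,-0.0234,-0.0019,0.0071,1,0,0,0,0,0,0,1,0,0,0,0,0,0,1])

```text
time_s: 15.87
tcp_pos: [0.5133, 0.2009, 0.1911]
ee_rot: [[0.006, -0.864, 0.504], [-0.988, -0.082, -0.129], [0.153, -0.497, -0.854]]
wrist_force: [-0.3, -0.9, -0.0]
gripper_width: 1.003
gripper_force: 0.0
```

```bash
python3 -c "
from h import *
s=r.sense();print(s['tcp_pos'],s['joints'].round(1))
a=-RT(5.5,30)[:,2];q=np.array([.5445,.205,.1388]);p=q+a*.002
plan(p+a*.015,RD(5.5,30,10),8)
c=cam('wrist');im=r.capture('wrist');h=cv2.cvtColor(im,cv2.COLOR_BGR2HSV)
m=((h[...,0]>14)&(h[...,0]<36)&(h[...,1]>90)).astype(np.uint8);u=proj(q,c);k,l,st,ce=cv2.connectedComponentsWithStats(m)
print(u,[(st[j].tolist(),ce[j].round(1)) for j in range(1,k) if st[j,4]>150 and abs(ce[j][0]-u[0])<60])
b=RT(5.5,30);t=np.linspace(0,6.283,73)
for w in(0,.026):
  P=np.array([proj(q+b@np.array([.013*np.cos(z),.013*np.sin(z),w]),c) for z in t]);print(w,P.min(0),P.max(0))
cv2.imwrite('pics/w3r.png',im)
"
```

```text
[0.5133469  0.20087431 0.1910913 ] [ 41.8   9.  -49.2  64.6 -28.6 -96.4]
8 rows: [0.0004, -0.0004, -0.0, -0.0011, -0.00014, 0.00539] t 15.8667 max 0.0004111643618685412 0.031358486765808394 0.005501878935104158
[275.71015508 247.43386645] [([249, 34, 48, 56, 2061], array([272.4,  61.6])), ([250, 99, 46, 49, 1767], array([272.6, 123.3])), ([257, 223, 36, 41, 1115], array([274.8, 243.4]))]
0 [257.43144294 229.38819797] [293.98073529 265.2585924 ]
0.026 [259.53560669 223.73940449] [292.22563425 255.90493534]
```

Emit:
drive_tool(steps=[0,0,0,-0.0012,0,0.0058,1,0,0,0,-0.0012,0,0.0058,1,0,0,0,-0.0012,0,0.0058,1,0,0,0,-0.0012,0,0.0058,1,0,0,0,-0.0012,0,0.0058,1,0,0,0,-0.0012,0,0.0058,0.9,0,0,0,-0.0012,0,0.0058,0.8,0,0,0,-0.0012,0,0.0058,0.7,0,0,0,0,0,0,0.65,0,0,0,0,0,0,0.6])

```text
time_s: 16.75
tcp_pos: [0.537, 0.205, 0.1525]
ee_rot: [[0.006, -0.862, 0.507], [-0.989, -0.081, -0.126], [0.15, -0.5, -0.853]]
wrist_force: [0.6, 0.0, 0.5]
gripper_width: 0.704
gripper_force: 0.0
```

```bash
python3 -c "
from h import *
s=r.sense();print(s['tcp_pos'],s['joints'].round(1),s['gripper_width'],s['wrist_force'])
a=-RT(5.5,30)[:,2];q=np.array([.5445,.205,.1388]);p=q+a*.002
plan(p,RD(5.5,30,10),3)"
```

```text
[0.53696692 0.20498587 0.15253132] [  34.5   13.7  -50.6   81.7  -23.3 -108.2] 0.7038013425057896 [0.59439251 0.03643571 0.530341  ]
3 rows: [-0.0001, -0.0001, -0.0006, -0.00056, 0.00012, 0.00452] t 16.75 max 0.0006332493515920771 0.03728585878460996 0.004554979037706808
```

Emit:
drive_tool(steps=[0,0,0,-0.0006,0,0.0045,0.6,0,0,0,-0.0006,0,0.0045,0.6,0,0,0,-0.0006,0,0.0045,0.6,0,0,0,0,0,0,0.5,0,0,0,0,0,0,0.4,0,0,0,0,0,0,0.3,0,0,0,0,0,0,0.2,0,0,0,0,0,0,0.2,0,0,0,0,0,0,0.2,0,0,0,0,0,0,0.2])

```text
time_s: 17.58
tcp_pos: [0.5439, 0.2067, 0.1413]
ee_rot: [[0.008, -0.861, 0.508], [-0.989, -0.083, -0.124], [0.149, -0.502, -0.852]]
wrist_force: [-0.4, -1.1, 2.7]
gripper_width: 0.287
gripper_force: 30.0
```

Emit:
drive_tool(steps=[0,0,0,0,0,0,0.2,0,0,0,0,0,0,0.2,0,0,0,0,0,0,0.2,0,0,0,0,0,0,0.2,0,0,0,0,0,0,0.2])

```text
time_s: 18.0
tcp_pos: [0.544, 0.2066, 0.1412]
ee_rot: [[0.008, -0.861, 0.508], [-0.989, -0.083, -0.124], [0.149, -0.502, -0.852]]
wrist_force: [-1.6, -0.7, 4.3]
gripper_width: 0.281
gripper_force: 30.0
```

```bash
python3 -c "
from h import *
s=r.sense();print(s['tcp_pos'],s['joints'].round(1),s['gripper_width'],s['gripper_force'],s['wrist_force'])
a=-RT(5.5,30)[:,2]
plan(s['tcp_pos']+a*.055,s['ee_rot'],9)"
```

```text
[0.54400671 0.2065992  0.14123486] [  32.2   15.2  -50.7   87.5  -22.1 -112.1] 0.2805707607795176 29.996118466369808 [-1.58826387 -0.7098143   4.2597744 ]
9 rows: [0.0, 0.0, 0.0, 0.00105, -1e-05, -0.00602] t 18.0 max 0.0 0.0 0.006111111111111113
```

Emit:
drive_tool(steps=[0,0,0,0.001,0,-0.006,0.2,0,0,0,0.001,0,-0.006,0.2,0,0,0,0.0011,0,-0.006,0.2,0,0,0,0.001,0,-0.006,0.2,0,0,0,0.0011,0,-0.006,0.2,0,0,0,0.001,0,-0.006,0.2,0,0,0,0.0011,0,-0.006,0.2,0,0,0,0.001,0,-0.006,0.2,0,0,0,0.0011,0,-0.006,0.2,0,0,0,0.001,0,-0.006,0.2])

```text
time_s: 18.83
tcp_pos: [0.5129, 0.2034, 0.1929]
ee_rot: [[0.008, -0.862, 0.506], [-0.989, -0.083, -0.125], [0.15, -0.5, -0.853]]
wrist_force: [-0.2, 0.4, -0.1]
gripper_width: 0.282
gripper_force: 30.0
```

```bash
python3 -c "
from h import *
s=r.sense();print(s['tcp_pos'],s['joints'].round(1),s['gripper_width'],s['wrist_force'])
plan([.47,.06,.29],RD(-3,22,10,25),10)"
```

```text
[0.51289195 0.2033785  0.19291837] [ 42.1   8.8 -49.1  64.5 -28.6 -96.4] 0.28194824086112497 [-0.24303807  0.43312506 -0.05244612]
10 rows: [-0.022, 0.0095, 0.0539, 0.01576, -0.00294, -0.00807] t 18.8333 max 0.05389480149776395 3.379539569425841 0.017944792019430587
```

Emit:
drive_tool(steps=[-0.022,0.0095,0.0539,0.0158,-0.0029,-0.0081,0.2,-0.022,0.0095,0.0539,0.0158,-0.0029,-0.0081,0.2,-0.022,0.0095,0.0539,0.0158,-0.0029,-0.0081,0.2,-0.022,0.0095,0.0539,0.0158,-0.0029,-0.0081,0.2,-0.022,0.0095,0.0539,0.0158,-0.0029,-0.0081,0.2,-0.022,0.0095,0.0539,0.0158,-0.0029,-0.0081,0.2,-0.022,0.0095,0.0539,0.0158,-0.0029,-0.0081,0.2,-0.022,0.0095,0.0539,0.0158,-0.0029,-0.0081,0.2,-0.022,0.0095,0.0539,0.0158,-0.0029,-0.0081,0.2,-0.022,0.0095,0.0539,0.0158,-0.0029,-0.0081,0.2])

```text
time_s: 19.67
tcp_pos: [0.4691, 0.0593, 0.2902]
ee_rot: [[-0.499, -0.816, 0.291], [-0.867, 0.469, -0.172], [0.004, -0.338, -0.941]]
wrist_force: [0.2, 0.2, 0.4]
gripper_width: 0.28
gripper_force: 30.0
```

```bash
python3 -c "
from h import *
s=r.sense();print(s['tcp_pos'],s['joints'].round(1),s['gripper_width'],s['wrist_force'])
plan([.45,-.12,.30],RD(-8,22,10,60),10)"
```

```text
[0.46912025 0.05931447 0.29023934] [ 37.3  -2.1 -33.2  22.9 -53.5 -80.1] 0.28037452108570954 [0.15395979 0.1636878  0.4200808 ]
10 rows: [-0.0096, 0.0025, 0.0683, 0.0138, -0.01212, 0.0014] t 19.6667 max 0.06825929527919652 3.9524704180580987 0.018417882793049657
```

Emit:
drive_tool(steps=[-0.0096,0.0025,0.0683,0.0138,-0.0121,0.0014,0.2,-0.0096,0.0025,0.0683,0.0138,-0.0121,0.0014,0.2,-0.0096,0.0025,0.0683,0.0138,-0.0121,0.0014,0.2,-0.0096,0.0025,0.0683,0.0138,-0.0121,0.0014,0.2,-0.0096,0.0025,0.0683,0.0138,-0.0121,0.0014,0.2,-0.0096,0.0025,0.0683,0.0138,-0.0121,0.0014,0.2,-0.0096,0.0025,0.0683,0.0138,-0.0121,0.0014,0.2,-0.0096,0.0025,0.0683,0.0138,-0.0121,0.0014,0.2,-0.0096,0.0025,0.0683,0.0138,-0.0121,0.0014,0.2,-0.0096,0.0025,0.0683,0.0138,-0.0121,0.0014,0.2])

```text
time_s: 20.5
tcp_pos: [0.4504, -0.1201, 0.2997]
ee_rot: [[-0.916, -0.337, 0.216], [-0.367, 0.923, -0.118], [-0.159, -0.187, -0.969]]
wrist_force: [-0.1, 1.1, -0.4]
gripper_width: 0.281
gripper_force: 30.0
```

```bash
python3 -c "
from h import *
s=r.sense();print(s['tcp_pos'],s['joints'].round(1),s['gripper_width'],s['wrist_force'])
N=np.array([.456,-.2955,.12])
goto(N,-12,0,0,.09,10,d=10,psi=90)"
```

```text
[ 0.45041389 -0.12006508  0.29967401] [ 10.7  -3.2 -27.5  11.  -55.  -85.2] 0.2806507805520362 [-0.06914972  1.09878161 -0.4366777 ]
10 rows: [-0.0077, 0.0008, 0.0582, 0.00659, -0.0156, 0.01028] t 20.5 max 0.058227489653214094 3.365850065229046 0.0198110294526493
```

Emit:
drive_tool(steps=[-0.0077,0.0008,0.0582,0.0066,-0.0156,0.0103,0.2,-0.0077,0.0008,0.0582,0.0066,-0.0156,0.0103,0.2,-0.0077,0.0008,0.0582,0.0066,-0.0156,0.0103,0.2,-0.0077,0.0008,0.0582,0.0066,-0.0156,0.0103,0.2,-0.0077,0.0008,0.0582,0.0066,-0.0156,0.0103,0.2,-0.0077,0.0008,0.0582,0.0066,-0.0156,0.0103,0.2,-0.0077,0.0008,0.0582,0.0066,-0.0156,0.0103,0.2,-0.0077,0.0008,0.0582,0.0066,-0.0156,0.0103,0.2,-0.0077,0.0008,0.0582,0.0066,-0.0156,0.0103,0.2,-0.0077,0.0008,0.0582,0.0066,-0.0156,0.0103,0.2])

```text
time_s: 21.33
tcp_pos: [0.4236, -0.2886, 0.203]
ee_rot: [[-0.957, 0.207, 0.203], [0.203, 0.978, -0.043], [-0.208, 0.0, -0.978]]
wrist_force: [-0.1, -0.0, 0.7]
gripper_width: 0.28
gripper_force: 30.0
```

Emit:
drive_tool(steps=[0,0,0,0,0,0,0.2,0,0,0,0,0,0,0.2,0,0,0,0,0,0,0.2])

```text
time_s: 21.58
tcp_pos: [0.4243, -0.2879, 0.2042]
ee_rot: [[-0.958, 0.204, 0.204], [0.199, 0.979, -0.044], [-0.209, -0.002, -0.978]]
wrist_force: [-0.5, 0.1, 0.2]
gripper_width: 0.279
gripper_force: 30.0
```

```bash
cat >> h.py <<'E'
def look2(rad,yaw,W,d,half,save):
    """compare visible cap (wrist) with a cap on the TCP axis; and where the tray projects"""
    s=r.sense();F=RT(yaw,22);q=F.T@(s['tcp_pos']-W);print('TCP in tray x,y,z',-q[1],-q[0],-q[2],'F',s['wrist_force'].round(1),'j',s['joints'].round(1),'t',s['time_s'])
    c=cam('wrist');im=r.capture('wrist');h=cv2.cvtColor(im,cv2.COLOR_BGR2HSV);cv2.imwrite(save,im)
    m=((h[...,0]>14)&(h[...,0]<36)&(h[...,1]>90)).astype(np.uint8);m[277:]=0;k,l,st,ce=cv2.connectedComponentsWithStats(m)
    print([(st[j].tolist()) for j in range(1,k) if st[j,4]>100])
    Q=s['ee_rot']@Ro.from_rotvec([0,-np.radians(d),0]).as_matrix();t=np.linspace(0,2*np.pi,73)
    for x in(-.003,0,.003):
        P=np.array([proj(s['tcp_pos']+Q@np.array([x+rad*np.cos(a),rad*np.sin(a),w]),c) for a in t for w in(.002,.028)])
        print('cap x',x,P.min(0).round(1),P.max(0).round(1))
    G=np.c_[-F[:,1],-F[:,0],-F[:,2]]
    for o,z in((half+.003,.005),(half,.005),(half,0)):print('lip',o,[proj(W+G@np.array([a*o,b*o,z]),c).round(1).tolist() for a,b in((1,-1),(-1,-1),(-1,1),(1,1))])
E
python3 -c "
from h import *
N=np.array([.456,-.2955,.12])
look2(.013,-12,N,10,.017,'pics/n1r.png')
goto(N,-12,-.002,0,.06,5,d=10,psi=90)
im=cv2.imread('pics/n1r.png');cv2.imwrite('pics/n1.png',cv2.resize(im[130:290,170:383],(800,600),interpolation=cv2.INTER_CUBIC))
"
```

```text
TCP in tray x,y,z 0.0013137990371670525 0.0008709192898392552 0.09031639340287244 F [-0.5  0.1  0.2] j [-16.5   8.  -25.4  -1.3 -44.7 -84.4] t 21.5833
[[445, 190, 55, 40, 1718], [491, 214, 27, 34, 209], [255, 233, 48, 44, 1759], [215, 264, 12, 13, 110], [331, 264, 12, 13, 109]]
cap x -0.003 [253.2 243.8] [303.  303.3]
cap x 0 [253.1 238.9] [303.1 297.8]
cap x 0.003 [253.1 234. ] [303.1 292.3]
lip 0.02 [[252.0, 263.1], [251.7, 213.3], [302.8, 213.5], [302.2, 263.3]]
lip 0.017 [[255.7, 259.5], [255.6, 217.1], [299.0, 217.3], [298.5, 259.6]]
lip 0.017 [[256.2, 257.8], [256.0, 216.2], [298.6, 216.4], [298.1, 258.0]]
5 rows: [-0.0002, 0.0004, 0.001, -0.00033, -0.00023, 0.00615] t 21.6333 max 0.0010321006221861335 0.06316444471577254 0.006164625985006922
```

View pics/n1.png

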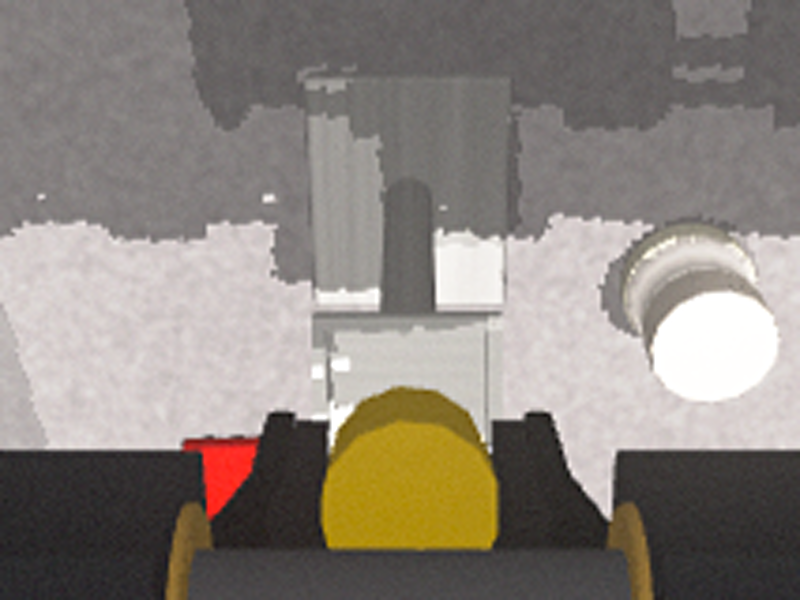

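The crop shows the narrow tray (lip top edge at y≈312, sides x≈313–503) squarely under the cap, and the red look-alike off to the left. In the hand, the cap is offset about 3.6 mm towards the tray's low side. I'll correct for that and descend.

```bash
python3 -c "
from h import *
N=np.array([.456,-.2955,.12])
goto(N,-12,.0015,.0007,.042,8,d=10,psi=90)
"
```

```text
8 rows: [-0.0001, 0.0002, 0.0006, -0.00103, -6e-05, 0.00599] t 21.6333 max 0.0006450628888663335 0.03947777794735784 0.00607321721762604
```

Emit:
drive_tool(steps=[0,0.0002,0.0006,-0.001,0,0.006,0.2,0,0.0002,0.0006,-0.001,0,0.006,0.2,0,0.0002,0.0006,-0.001,0,0.006,0.2,0,0.0002,0.0006,-0.001,0,0.006,0.2,0,0.0002,0.0006,-0.001,0,0.006,0.2,0,0.0002,0.0006,-0.001,0,0.006,0.2,0,0.0002,0.0006,-0.001,0,0.006,0.2,0,0.0002,0.0006,-0.001,0,0.006,0.2,0,0,0,0,0,0,0.2,0,0,0,0,0,0,0.2])

```text
time_s: 22.47
tcp_pos: [0.4415, -0.2917, 0.1584]
ee_rot: [[-0.957, 0.209, 0.202], [0.204, 0.978, -0.044], [-0.206, -0.0, -0.978]]
wrist_force: [1.0, 0.3, -0.2]
gripper_width: 0.284
gripper_force: 30.0
```

```bash
python3 -c "
from h import *
N=np.array([.456,-.2955,.12])
look2(.013,-12,N,10,.017,'pics/n2r.png')
goto(N,-12,.0015,.0007,.031,6,d=10,psi=90)
im=cv2.imread('pics/n2r.png');g=cv2.cvtColor(im,cv2.COLOR_BGR2GRAY)
print(g[205:240,272].tolist());print(g[222,235:325].tolist())
"
```

```text
TCP in tray x,y,z 0.0005285876334087008 0.0007290473768773297 0.04125073014721692 F [ 1.   0.3 -0.2] j [-16.4  12.7 -26.9  -1.4 -38.5 -84.7] t 22.4667
[[479, 193, 77, 58, 2841], [255, 233, 48, 44, 1771], [216, 264, 11, 13, 109], [331, 264, 12, 13, 110]]
cap x -0.003 [253.2 243.8] [303.1 303.2]
cap x 0 [253.2 238.9] [303.1 297.7]
cap x 0.003 [253.1 233.9] [303.2 292.2]
lip 0.02 [[245.8, 286.4], [245.0, 224.4], [309.1, 224.3], [308.5, 286.4]]
lip 0.017 [[250.5, 281.9], [249.9, 229.1], [304.3, 229.1], [303.9, 281.8]]
lip 0.017 [[251.2, 279.2], [250.6, 227.8], [303.6, 227.8], [303.2, 279.2]]
6 rows: [-0.0001, -0.0001, -0.0001, -0.00041, 1e-05, 0.00172] t 22.5167 max 0.00012878029799025907 0.012303589233459235 0.0017728202948151116
[104, 103, 103, 103, 101, 107, 105, 105, 106, 105, 107, 107, 104, 107, 104, 105, 101, 106, 107, 113, 126, 161, 160, 154, 160, 159, 161, 155, 154, 129, 102, 107, 106, 108, 111]
[204, 212, 206, 210, 216, 222, 224, 220, 216, 221, 217, 218, 221, 223, 218, 212, 205, 206, 205, 202, 207, 208, 211, 210, 206, 208, 207, 210, 210, 213, 220, 222, 217, 215, 148, 99, 102, 106, 106, 106, 105, 108, 106, 111, 110, 110, 106, 108, 101, 106, 103, 102, 117, 212, 219, 218, 218, 214, 219, 219, 218, 212, 213, 220, 213, 214, 210, 204, 209, 211, 211, 205, 211, 212, 222, 215, 215, 212, 217, 220, 219, 221, 217, 218, 215, 220, 219, 219, 211, 220]
```

Emit:
drive_tool(steps=[0,0,0,-0.0005,0,0.0017,0.2,0,0,0,-0.0005,0,0.0017,0.2,0,0,0,-0.0005,0,0.0017,0.2,0,0,0,-0.0005,0,0.0017,0.2,0,0,0,-0.0005,0,0.0017,0.2,0,0,0,-0.0005,0,0.0017,0.2,0,0,0,0,0,0,0.2,0,0,0,0,0,0,0.2])

```text
time_s: 23.18
tcp_pos: [0.4465, -0.2927, 0.1495]
ee_rot: [[-0.957, 0.209, 0.202], [0.204, 0.978, -0.044], [-0.207, -0.0, -0.978]]
wrist_force: [0.2, -0.3, -0.3]
gripper_width: 0.283
gripper_force: 30.0
```

```bash
python3 -c "
from h import *
N=np.array([.456,-.2955,.12])
look2(.013,-12,N,10,.017,'pics/n3r.png')
goto(N,-12,.0018,.0007,.030,1,d=10,psi=90)
print(r.sense()['ee_rot'].T@-RT(-12,22)[:,2])
g=cv2.cvtColor(cv2.imread('pics/n3r.png'),cv2.COLOR_BGR2GRAY)
print(g[215:240,272].tolist());print(g[228,235:325].tolist())
"
```

```text
TCP in tray x,y,z 0.0019232343646014645 0.0007398974292533022 0.0310067070108903 F [ 0.2 -0.3 -0.3] j [-16.3  13.8 -27.   -1.4 -37.3 -84.7] t 23.1833
[[488, 192, 72, 52, 3032], [255, 233, 48, 44, 1770], [522, 248, 38, 19, 206], [216, 264, 11, 13, 109], [331, 264, 12, 13, 109]]
cap x -0.003 [253.2 243.8] [303.1 303.3]
cap x 0 [253.2 238.9] [303.1 297.8]
cap x 0.003 [253.1 234. ] [303.2 292.2]
lip 0.02 [[243.9, 290.2], [243.1, 224.8], [310.8, 224.7], [310.1, 290.2]]
lip 0.017 [[248.8, 285.4], [248.2, 229.8], [305.7, 229.8], [305.2, 285.4]]
lip 0.017 [[249.6, 282.6], [249.0, 228.4], [305.0, 228.3], [304.5, 282.5]]
1 rows: [-0.0007, -0.0006, -0.0008, 2e-05, -3e-05, 0.00111] t 23.2333 max 0.0007597849605952638 0.06830546156408467 0.0011100210871569827
[ 1.74231868e-01 -8.22927654e-04 -9.84704310e-01]
[106, 103, 102, 106, 106, 108, 103, 105, 104, 111, 123, 164, 162, 157, 159, 160, 162, 160, 154, 131, 108, 108, 110, 105, 111]
[213, 217, 220, 214, 208, 202, 201, 207, 212, 186, 158, 158, 159, 158, 160, 161, 159, 162, 160, 160, 161, 160, 161, 157, 160, 159, 157, 160, 161, 160, 159, 161, 156, 156, 154, 159, 157, 157, 160, 156, 157, 159, 161, 161, 158, 161, 161, 160, 160, 162, 157, 156, 161, 155, 158, 157, 159, 160, 158, 160, 162, 162, 159, 160, 161, 161, 160, 159, 159, 161, 162, 161, 160, 161, 160, 158, 172, 219, 215, 214, 211, 212, 216, 219, 221, 219, 220, 226, 222, 221]
```

Emit:
drive_tool(steps=[0,0,0,-0.0002,0,0.001,0.2,0,0,0,0,0,0,0.2,0,0,0,0,0,0,0.2])

```text
time_s: 23.48
tcp_pos: [0.447, -0.2928, 0.1487]
ee_rot: [[-0.957, 0.209, 0.203], [0.204, 0.978, -0.044], [-0.207, -0.0, -0.978]]
wrist_force: [-0.2, -0.4, 0.7]
gripper_width: 0.284
gripper_force: 30.0
```

Emit:
drive_tool(steps=[0,0,0,-0.0002,0,0.001,0.2,0,0,0,0,0,0,0.2,0,0,0,0,0,0,0.2])

```text
time_s: 23.73
tcp_pos: [0.4473, -0.2929, 0.1477]
ee_rot: [[-0.957, 0.209, 0.203], [0.204, 0.978, -0.044], [-0.207, -0.0, -0.978]]
wrist_force: [0.7, -0.4, 0.5]
gripper_width: 0.283
gripper_force: 30.0
```

Emit:
drive_tool(steps=[0,0,0,-0.0002,0,0.001,0.2,0,0,0,0,0,0,0.2,0,0,0,0,0,0,0.2])

```text
time_s: 23.98
tcp_pos: [0.4478, -0.293, 0.147]
ee_rot: [[-0.957, 0.209, 0.203], [0.204, 0.978, -0.044], [-0.208, -0.001, -0.978]]
wrist_force: [-1.0, -0.6, 2.0]
gripper_width: 0.284
gripper_force: 30.0
```

Emit:
drive_tool(steps=[0,0,0,-0.0001,0,0.0005,0.2,0,0,0,0,0,0,0.2,0,0,0,0,0,0,0.2])

```text
time_s: 24.23
tcp_pos: [0.4478, -0.2931, 0.1469]
ee_rot: [[-0.957, 0.209, 0.203], [0.204, 0.978, -0.044], [-0.208, -0.001, -0.978]]
wrist_force: [-3.2, 1.1, 4.1]
gripper_width: 0.283
gripper_force: 30.0
```

Emit:
drive_tool(steps=[0,0,0,0,0,0,0.29,0,0,0,0,0,0,0.295,0,0,0,0,0,0,0.3,0,0,0,0,0,0,0.305,0,0,0,0,0,0,0.31,0,0,0,0,0,0,0.315,0,0,0,0,0,0,0.32,0,0,0,0,0,0,0.33,0,0,0,0,0,0,0.34,0,0,0,0,0,0,0.35])

```text
time_s: 25.07
tcp_pos: [0.448, -0.293, 0.1463]
ee_rot: [[-0.957, 0.209, 0.203], [0.204, 0.978, -0.044], [-0.207, -0.0, -0.978]]
wrist_force: [0.2, -0.1, 0.0]
gripper_width: 0.342
gripper_force: 0.0
```

Emit:
drive_tool(steps=[0,0,0,0,0,0,0.37,0,0,0,0,0,0,0.39,0,0,0,0,0,0,0.42,0,0,0,0,0,0,0.45,0,0,0,0,0,0,0.48,0,0,0,0,0,0,0.52,0,0,0,0,0,0,0.56,0,0,0,0,0,0,0.6,0,0,0,0,0,0,0.6])

```text
time_s: 25.82
tcp_pos: [0.4479, -0.293, 0.1463]
ee_rot: [[-0.957, 0.209, 0.203], [0.204, 0.978, -0.044], [-0.207, -0.0, -0.978]]
wrist_force: [-0.7, -0.1, -0.1]
gripper_width: 0.584
gripper_force: 0.0
```

```bash
python3 -c "
from h import *
N=np.array([.456,-.2955,.12])
look2(.013,-12,N,10,.017,'pics/n4r.png');print(r.sense()['gripper_width'])
"
```

```text
TCP in tray x,y,z 0.002082063970960053 0.0007380080472502469 0.027559489535856074 F [-0.7 -0.1 -0.1] j [-16.3  14.1 -27.1  -1.4 -36.9 -84.7] t 25.8167
[[490, 192, 70, 52, 3000], [254, 233, 49, 44, 1770], [523, 248, 32, 16, 150], [167, 264, 17, 13, 163], [374, 264, 17, 13, 166]]
cap x -0.003 [253.2 243.8] [303.1 303.3]
cap x 0 [253.2 238.9] [303.1 297.8]
cap x 0.003 [253.1 234. ] [303.2 292.2]
lip 0.02 [[243.3, 292.1], [242.4, 225.5], [311.4, 225.4], [310.7, 292.1]]
lip 0.017 [[248.3, 287.2], [247.6, 230.6], [306.2, 230.5], [305.7, 287.2]]
lip 0.017 [[249.1, 284.3], [248.5, 229.1], [305.5, 229.0], [305.0, 284.2]]
0.5891639849254275
```

The narrow cap stayed put on release. I'll withdraw along the tray normal.

Emit:
drive_tool(steps=[0,0,0,0.0009,0,-0.0049,0.65,0,0,0,0.0017,0,-0.0098,0.7,0,0,0,0.0017,0,-0.0098,0.75,0,0,0,0.0035,0,-0.0196,0.8,0,0,0,0.0035,0,-0.0196,1,0,0,0,0.0035,0,-0.0196,1,0,0,0,0.0035,0,-0.0196,1,0,0,0,0.0035,0,-0.0196,1,0,0,0,0,0,0,1,0,0,0,0,0,0,1])

```text
time_s: 26.7
tcp_pos: [0.4023, -0.2833, 0.2637]
ee_rot: [[-0.956, 0.209, 0.207], [0.204, 0.978, -0.045], [-0.212, -0.001, -0.977]]
wrist_force: [0.7, 0.3, -0.9]
gripper_width: 0.996
gripper_force: 0.0
```

```bash
python3 -c "
from h import *
t=np.linspace(0,6.283,73)[:-1]
for nm,W,yaw,rad in(('N',np.array([.456,-.2955,.12]),-12,.013),('W',np.array([.494,-.124,.07]),-18,.017)):
  F=RT(yaw,22);G=np.c_[-F[:,1],-F[:,0],-F[:,2]]
  for n in('scene','top','wrist'):
    c=cam(n);im=r.capture(n);h=cv2.cvtColor(im,cv2.COLOR_BGR2HSV)
    m=((h[...,0]>14)&(h[...,0]<36)&(h[...,1]>90)).astype(np.uint8)
    u=proj(W+G@np.array([0,0,.013]),c);k,l,st,ce=cv2.connectedComponentsWithStats(m)
    print(nm,n,[(st[j].tolist(),ce[j].round(1)) for j in range(1,k) if np.linalg.norm(ce[j]-u)<30 and st[j,4]>30])
    p=cv2.convexHull(np.array([proj(W+G@np.array([-.003+rad*np.cos(a),rad*np.sin(a),w]),c) for a in t for w in(0,.026)],np.float32)).reshape(-1,2);print('   model x=-3mm',p.min(0).round(1),(p.max(0)-p.min(0)).round(1))
    if n=='scene':
      for j in range(1,k):
        if st[j,4]>150 and st[j,0]>330 and st[j,1]<330: print('   dome/other',st[j],ce[j].round(1))
    cv2.imwrite(f'pics/end_{nm}_{n}.png',im)
"
```

```text
N scene [([220, 111, 13, 14, 144], array([225.8, 117.6]))]
   model x=-3mm [219.7 109.9] [13.9 15.9]
   dome/other [ 497   39   63   51 1020] [537.1  71.1]
   dome/other [339 212  19  19 280] [348.7 221.4]
   dome/other [362 221  20  19 295] [371.8 230.1]
N top [([396, 255, 14, 16, 155], array([402.2, 262.4]))]
   model x=-3mm [394.6 255. ] [14.3 15.8]
N wrist [([265, 211, 27, 31, 647], array([278.2, 225.8]))]
   model x=-3mm [263.2 209.3] [28.3 31. ]
W scene [([273, 163, 18, 19, 254], array([281.3, 171.8]))]
   model x=-3mm [273.  163.7] [18.8 19. ]
   dome/other [ 497   39   63   51 1026] [537.  71.]
   dome/other [339 212  19  19 280] [348.7 221.4]
   dome/other [362 221  20  19 294] [371.8 230.1]
W top [([313, 239, 15, 17, 208], array([320.1, 247.4]))]
   model x=-3mm [311.3 238.1] [15.5 18.1]
W wrist [([416, 187, 43, 33, 1083], array([437.4, 202.5]))]
   model x=-3mm [416.6 186.6] [43.2 32.7]
```

Both caps match their model, flat in the trays, and the domes haven't moved. One numeric check of the rack tubes before handing in.

```bash
python3 -c "
from h import *
a=cv2.imread('pics/scene0.png',0).astype(int);b=cv2.imread('pics/end_W_scene.png',0).astype(int)
d=(abs(a-b)>30).astype(np.uint8)
k,l,st,ce=cv2.connectedComponentsWithStats(d)
print([(st[j].tolist()) for j in range(1,k) if st[j,4]>15 and st[j,1]>100])
r.finish_job();print(r.sense()['time_s'])
"
```

```text
[[380, 110, 5, 6, 20], [220, 119, 16, 7, 72], [330, 121, 102, 27, 989], [192, 124, 33, 30, 570], [228, 128, 98, 59, 2343], [277, 165, 13, 7, 59], [272, 173, 18, 10, 136], [385, 230, 16, 18, 73], [411, 240, 11, 16, 46], [423, 249, 6, 6, 22]]
the job is handed in; nothing more can be done
the job is handed in; nothing more can be done
```

I handed the job in with both caps set mouth down, flat in their own trays and within about 4 mm of centre. Camera checks showed the domed tubes unmoved, and around the rack only the two caps' places had changed; the judge's result was not shown.

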